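# Tare the balance and meter three alloy bars from a pouring tray into its dish

## Robot

A 6-joint arm with a two-finger parallel gripper is mounted at the origin on a cart in front of the work surface, level with it; the furniture and walls round the work are solid. World frame = base frame: x ahead of the robot, y to its left, z up, the work surface at z = 0. Lengths are in m, angles in rad, forces in N, time in s.
With the tool pointing down it reaches from about 0.35 to 0.975 m from the base axis. Payload 4.9 kg.
Tool frame: the origin (TCP) lies midway between the tips of the shut fingers; the grasp point (between the pads) lies manip.tcp_to_grasp behind it (manip.tcp_to_grasp is the distance from the TCP to the grasp point, in m); z points along the fingers, y is the line along which they close (so a half turn about z gives the same grasp; the last joint's range is limited). The gripper opens to 85 mm and grips with 20 to 120 N. Pads are 22 mm wide; open, the fingers measure 114 mm over their backs; the gripper's body (76 mm by 85 mm) begins 54 mm behind the grasp point. The pads swing forward as they close: fully open they stand 13 mm farther back than shut.
Start: joints at [1.17, 0.053, 1.613, -0, 1.476, -0.119], TCP at [0.174, 0.6, 0.231] pointing down, gripper open.
Joint ranges: [-3.01, 3.01], [-1.01, 2.22], [0.06, 2.58], [-1.02, 4.17], [0.09, 2.62], [-3.14, 3.14]. Speed limits (rad/s): [2.57, 2.57, 3.14, 3.14, 3.14, 3.14].

## Interface

Orientations are given as a unit quaternion [w, x, y, z].
In Python, from plant import manip, grab_frame, calibration, job_done gives the robot as it stands.
- The arm moves only by the tool send_rows, never from a script. Its argument "rows" is a list of rows, each an object of numbers: "x", "y", "z": the shift along the tool's x, y, z normalised to -1 to 1, where 1 is 15 cm; "wx", "wy", "wz": the turn, a rotation vector about the tool's x, y, z normalised to -1 to 1, where 1 is pi/4 rad; "hand": the opening, from -1 (shut) to 1 (fully open). In form: [{"x": .., "y": .., "z": .., "wx": .., "wy": .., "wz": .., "hand": ..}, ...]. A call has exactly 10 rows; each row shifts and turns the commanded pose from where the row before left it, along the tool's axes as they then stand; what a row does not reach is not made up. A row lasts 1/12 s, in which the tool goes at most 41.7 mm and 7.16 degrees, less where a joint would pass 70% of its speed; a pose out of reach is approached as far as the arm can. A call with a number of a shift or a turn outside -1 to 1 is refused whole. A call with a gripper value outside its range is refused whole. The fingers move at their own pace and stop on an object; the grip force is fixed at half the most. Time passes only in rows, so rows that do not move let the fingers close, or fill a call up. It gives the time, the measured TCP pose, the force, the opening and the grip force at its end, in the units of the state.
- manip.state(): the state, without advancing time (a new reading comes with each control period).
- grab_frame(name): name is "scene" or "top" or "wrist"; returns the picture (420x560x3 uint8, blue, green, red); there is no depth.
- calibration(name): a dict with "camera_matrix" (3x3 intrinsics, pixels), "R" (3x3) and "t" (3): a world point X has camera coordinates R X + t. Camera axes: x right, y down, z forward; pixel columns grow to the right and rows downward; lengths in m; the calibration is good to about 2 mm. The wrist camera is an equidistant fisheye: a pixel r from the principal point sees the ray r / f radians off the axis. A picture is of the moment at which its call begins: read the wrist's pose just before it. calibration takes no time and is no camera call; for the wrist camera it gives the pose at the moment of the call.
- job_done(): hands the job in; it is judged then, once.
The state is a dict: "time": time; "joint_pos": joint angles; "joint_vel": joint speeds; "joint_efforts": joint torques, N m; "tool_pos": TCP position; "tool_rot": TCP orientation; "contact_force": force on the tool from outside, world axes, zero at the start; "ft_torque": the same for the moment, N m; "gripper_width": opening from 0.0 (shut) to 1.0 (fully open); "grasp_force": force on a finger pad.
Only numpy, scipy, OpenCV 4.12 (cv2) and the standard library are available. Lean on these libraries where they do the work, as an engineer would, in place of code of your own. Each camera call takes 0.05 s, during which the arm holds its last target. There are 200 camera calls.

## Task

Weigh out a melt charge: first tare the balance, with the empty dish on it, by pressing the right-hand key on its sloping front (not the power key beside it). Then take the full tray by its black grip, hold its lip low over the dish and tilt it just far enough for the bars to slide, let exactly three of the six drop into the dish without touching them with the gripper, and level it again. Set the tray with the other three bars level on the bench beside the balance and let go, leaving the dish on its pan and the other things undisturbed.

Things in the scene. Friction and masses are not known exactly. Their poses are not given: they have to be found in the camera images.
- balance_c: Electronic top-pan balance, fixed to the bench, 262 x 180 x 76 mm; origin on the bench under its middle, x from its display front to its back (yaw 0: front towards the robot), y to its left, z up. Body 62 mm high, round steel pan 128 mm across, its top 76 mm above the bench. The front strip with display and keys slopes down to the front, 23 degrees from level.
- tare_key (a point): Middle of the face of the tare (zero) key, the right-hand one (seen from the robot) of two round keys on the sloping front; 17 mm across, at (-92.6, -62.5, 49) mm in balance_c. Pressed along (0.395, 0, -0.919) in balance_c's axes, square to the slope, so lean the tool 23 degrees; travel 1.2 mm, 4 N at 0.7 mm, 6 N fully down; springs back.
- balance_c_key_zero (a joint): Travel of the tare key, 0 = up, 0.0012 m = fully pressed
- balance_c_key_power (a joint): Travel of the power key, the left-hand one, its middle 26 mm from the tare key (+y side); 0 = up, 0.0012 m = fully pressed
- pan_top (a point): Middle of the top of balance_c's pan, 22 mm behind balance_c's origin and 76 mm above the bench
- dish: Round stainless steel weighing dish standing loose on the pan; 131 mm across the rim, 114 mm across the foot, 22 mm high, wall and floor 3 mm, empty at the start; origin in the middle of its underside
- tray: Bright metal pouring tray, 156 mm long (x), 82 mm wide (y), loose, 0.28 kg empty; origin in the middle of its underside, x towards the open lip, z up. Floor 3 mm thick; inside 70 mm wide; back wall and sides 34 mm high, the sides dropping to 17 mm at the lip, which has no wall. A black grip block bridges its middle on two straps; the bars slide under it.
- tray_grip (a point): Middle of the black grip block of the tray, (0, 0, 80) mm in the tray: the block is 12 mm thick (along the tray's x), 76 mm long (y) and 24 mm high (z). Grasp it from above with the fingers closing along the tray's x.
- tray_lip (a point): Middle of the tray's pouring lip, on the floor's upper face: (78, 0, 3) mm in the tray
- bar_1: Yellow cast bar, first from the lip, 22 (x) x 64 (y) x 14 (z) mm, 0.07 kg; origin in the middle of its underside. It lies across the tray, its front 11 mm behind the lip; the six lie in a row 0.6 mm apart.
- bar_2: Yellow cast bar, number 2 from the lip, 22 (x) x 64 (y) x 14 (z) mm, 0.07 kg; origin in the middle of its underside. The bars start to slide, all at about the same angle, when the tray is tilted lip-down by 25 to 36 degrees (friction differs from run to run); each drops when its middle has passed the lip.
- bar_3: Yellow cast bar, number 3 from the lip, 22 (x) x 64 (y) x 14 (z) mm, 0.07 kg; origin in the middle of its underside. Lies across the tray.
- bar_4: Yellow cast bar, number 4 from the lip, 22 (x) x 64 (y) x 14 (z) mm, 0.07 kg; origin in the middle of its underside. Lies across the tray.
- bar_5: Yellow cast bar, number 5 from the lip, 22 (x) x 64 (y) x 14 (z) mm, 0.07 kg; origin in the middle of its underside. Lies across the tray.
- bar_6: Yellow cast bar, number 6 from the lip, 22 (x) x 64 (y) x 14 (z) mm, 0.07 kg; origin in the middle of its underside. Lies across the tray.
- beaker: Glass beaker, 67 mm wide, 74 mm high, empty, a bystander; origin in the middle of its underside
- jar: White plastic jar with a green scoop standing in it, 69 mm wide, 146 mm high, a bystander; origin in the middle of its underside
- melt_crucible: White ceramic crucible, 41 mm wide, 33 mm high, a bystander; origin in the middle of its underside
Not all that is in view belongs to the job. What is shaped like the tray but red is not meant.

How it is judged:
On the way, in this order (a step that is already met when the one before it is completed fails the run):
1. the tare key is pressed with the dish on the pan (value of joint balance_c_key_zero above 0.0007 m and horizontal distance between dish and pan_top below 0.025 m and height (world z) of dish above 0.07 m), for 0.1 s.
2. the first bar has slid from the tilted tray (more than 15 degrees) into the dish; the last three are still in the tray (angle between tray's own z axis and vertical above 0.26 rad and horizontal distance between bar_1 and dish below 0.055 m and z of bar_1 in the frame of dish between -0.005 and 0.035 m and x of bar_4 in the frame of tray between -0.078 and 0.076 m and y of bar_4 in the frame of tray between -0.036 and 0.036 m and z of bar_4 in the frame of tray between -0.005 and 0.03 m and x of bar_5 in the frame of tray between -0.078 and 0.076 m and y of bar_5 in the frame of tray between -0.036 and 0.036 m and z of bar_5 in the frame of tray between -0.005 and 0.03 m and x of bar_6 in the frame of tray between -0.078 and 0.076 m and y of bar_6 in the frame of tray between -0.036 and 0.036 m and z of bar_6 in the frame of tray between -0.005 and 0.03 m), for 0.05 s.
At the end, for the whole second after the job is handed in: Bars 1-3 (nearest the lip) lie in the dish, within 55 mm of its middle; bars 4-6 lie in the tray; the dish stands upright on the pan, within 25 mm of its middle; the tray stands level on the bench, its middle over 120 mm from the balance's origin; all released and at rest (below 0.02 m/s) (horizontal distance between each of bar_1, bar_2, bar_3 and dish below 0.055 m and z of bar_1 in the frame of dish between -0.005 and 0.045 m and z of bar_2 in the frame of dish between -0.005 and 0.045 m and z of bar_3 in the frame of dish between -0.005 and 0.045 m and x of bar_4 in the frame of tray between -0.078 and 0.076 m and y of bar_4 in the frame of tray between -0.036 and 0.036 m and z of bar_4 in the frame of tray between -0.005 and 0.03 m and x of bar_5 in the frame of tray between -0.078 and 0.076 m and y of bar_5 in the frame of tray between -0.036 and 0.036 m and z of bar_5 in the frame of tray between -0.005 and 0.03 m and x of bar_6 in the frame of tray between -0.078 and 0.076 m and y of bar_6 in the frame of tray between -0.036 and 0.036 m and z of bar_6 in the frame of tray between -0.005 and 0.03 m and horizontal distance between dish and pan_top below 0.025 m and angle between dish's own z axis and vertical below 0.06 rad and height (world z) of dish above 0.07 m and height (world z) of tray below 0.008 m and angle between tray's own z axis and vertical below 0.05 rad and horizontal distance between tray and balance_c above 0.12 m and linear speed of each of tray, dish, bar_1, bar_2, bar_3, bar_4, bar_5, bar_6 below 0.02 m/s); the robot touches nothing.
It fails at once if the tray is tipped more than 50 degrees (angle between tray's own z axis and vertical above 0.873 rad).
It fails at once if the power key is pressed (value of joint balance_c_key_power above 0.0006 m).
It fails at once if the fingers touch a bar (contact force between the fingers and bar_1 above 0.5 N or contact force between the fingers and bar_2 above 0.5 N or contact force between the fingers and bar_3 above 0.5 N or contact force between the fingers and bar_4 above 0.5 N or contact force between the fingers and bar_5 above 0.5 N or contact force between the fingers and bar_6 above 0.5 N).
It fails at once if a bar falls hard (faster than 1.5 m/s, a drop of more than 11 cm) (linear speed of any of bar_1, bar_2, bar_3, bar_4, bar_5, bar_6 above 1.5 m/s).
It fails at once if the beaker, jar or crucible is moved more than 20 mm or knocked over (distance of any of beaker, jar, melt_crucible from where it was at the start of the episode above 0.02 m or angle between any of beaker, jar, melt_crucible's own z axis and vertical above 0.4 rad).
It also fails if it takes over 72 s, if anything falls off the work surface, if the arm or the gripper's body presses on something with over 40 N, if the wrist force passes 120 N, or if a joint passes its speed limit or range.

## Working session

There is one attempt and no reset: what is moved stays moved. The work goes in short steps, Python scripts to look and compute and a tool call to move; the robot and the scene stay as the last step left them, time stands still between calls to the robot, and variables do not carry over. Pictures are saved under pics/ and viewed, at most 10 in all, crops included, and the job is handed in when it is done.

Besides the shell and the picture viewer there is one more tool, called after ">>>" by a JSON object that holds its "fn" and its "kwargs". send_rows: Moves the arm, as the interface text tells. Scaled input: -1 to 1 covers 15 cm each way for a shift and pi/4 rad each way for a turn. Its arguments: {"type":"object","properties":{"rows":{"type":"array","items":{"type":"object","properties":{"x":{"type":"number","minimum":-1,"maximum":1},"y":{"type":"number","minimum":-1,"maximum":1},"z":{"type":"number","minimum":-1,"maximum":1},"wx":{"type":"number","minimum":-1,"maximum":1},"wy":{"type":"number","minimum":-1,"maximum":1},"wz":{"type":"number","minimum":-1,"maximum":1},"hand":{"type":"number"}}}}},"required":["rows"]}

```bash
mkdir -p pics; ls
python3 - <<'E'
from plant import manip, grab_frame, calibration
import cv2
print(manip.state(), manip.tcp_to_grasp)
for n in ("scene","top"):
    cv2.imwrite(f"pics/{n}0.png",grab_frame(n)); print(n,calibration(n))
E
```

```text
pics
{'time': 0.0, 'joint_pos': array([ 1.16998052e+00,  5.33759083e-02,  1.61430997e+00, -4.33776527e-05,
        1.47603090e+00, -1.18959802e-01]), 'joint_vel': array([-0.00064438,  0.00159496, -0.00087565, -0.00111192,  0.00054809,
       -0.00101376]), 'joint_efforts': array([ 8.08395816e-05, -3.93686843e+01, -3.70175350e+01, -1.16776023e-04,
        7.01686396e-03,  1.46847253e-05]), 'tool_pos': array([0.17357243, 0.59974821, 0.23004169]), 'tool_rot': array([-2.52056837e-04,  1.40459841e-01,  9.90085807e-01, -1.03194769e-03]), 'contact_force': array([0.53280082, 0.89224983, 0.79483892]), 'ft_torque': array([-0.00805368, -0.00989886, -0.01881355]), 'grasp_force': 0.0, 'gripper_width': 1.0027689133887099} 0.0187
scene {'camera_matrix': array([[411.19771093,   0.        , 275.35620355],
       [  0.        , 411.19771093, 203.59609171],
       [  0.        ,   0.        ,   1.        ]]), 'R': array([[ 5.66849876e-01, -8.23820855e-01, -6.45803821e-04],
       [-3.91901251e-01, -2.68967444e-01, -8.79812436e-01],
       [ 7.24634133e-01,  4.98974662e-01, -4.75320586e-01]]), 't': array([-0.3465379 ,  0.27503849,  0.63519714])}
top {'camera_matrix': array([[463.19356219,   0.        , 286.92868033],
       [  0.        , 463.19356219, 210.64531809],
       [  0.        ,   0.        ,   1.        ]]), 'R': array([[ 2.12412803e-02, -9.99765723e-01,  4.16022314e-03],
       [-9.82016533e-01, -2.16446095e-02, -1.87550099e-01],
       [ 1.87596207e-01, -1.01603671e-04, -9.82246228e-01]]), 't': array([-0.0338403 ,  0.58330167,  1.30988015])}
```

View pics/scene0.png

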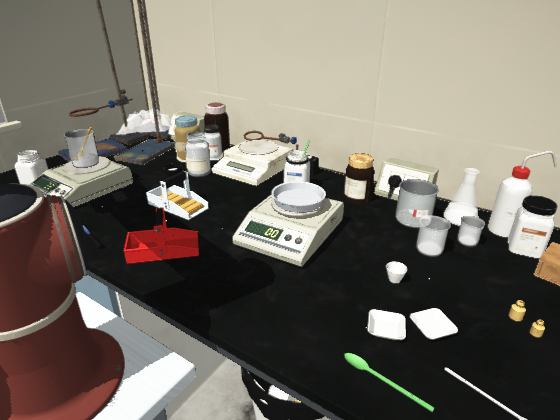

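View pics/top0.png

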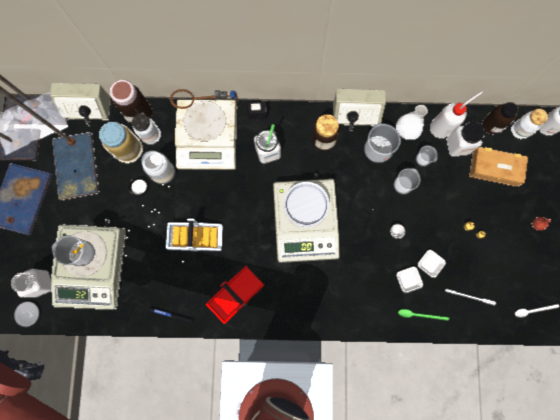

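The scene shows the balance at (290,225) with its keys at (288,240) and (298,241), and the steel tray at (178,200). In the top view the balance is at (307,220), the tray at (194,235) and the red decoy at (235,294). I'll enlarge the balance and tray.

Run:
```python
import cv2,numpy as np
t=cv2.imread("pics/top0.png");s=cv2.imread("pics/scene0.png")
R=lambda a,f:cv2.resize(a,None,fx=f,fy=f,interpolation=cv2.INTER_CUBIC)
a=R(t[170:270,265:350],4)[:, :340]   # x0 265,y0 170
b=R(t[210:260,160:230],6)            # 160,210
c=R(s[150:225,140:215],4)
W=np.zeros((600,800,3),np.uint8)
W[:400,:340]=a; W[:300,345:765]=b; W[300:600,345:645]=c
cv2.imwrite("pics/z0.png",W)
```

```text
(no output)
```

View pics/z0.png

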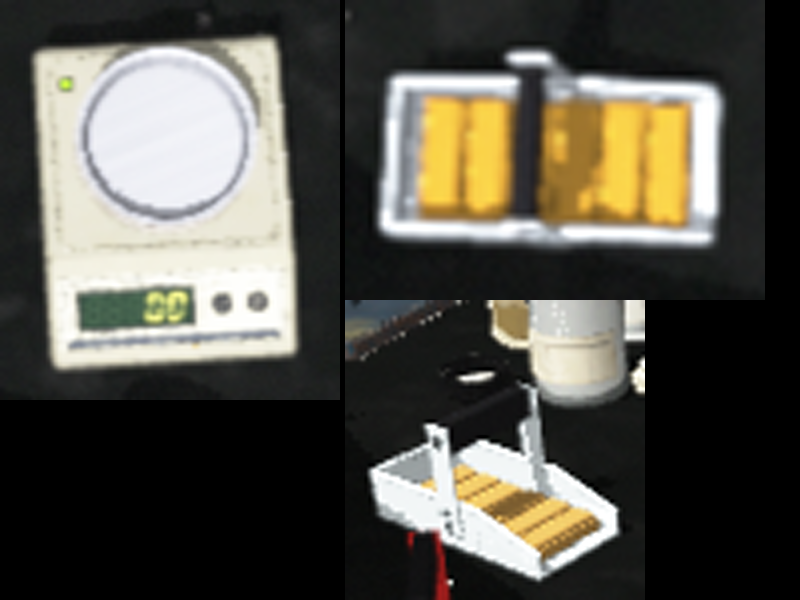

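The crops show the lip pointing to image right (world -y), towards the balance, with the back wall on the left. Crop positions: tare key (258,300), power key (222,302), dish rim centre (163,133), grip block (529,140).

```bash
cat > h.py <<'E'
import numpy as np, cv2
from scipy.optimize import least_squares
from scipy.spatial.transform import Rotation as Ro
from plant import manip, grab_frame, calibration
def proj(c,X):
    K=c["camera_matrix"];p=(np.asarray(X)@c["R"].T+c["t"]);p=p@K.T;return p[:,:2]/p[:,2:]
def place(p,P):
    c,s=np.cos(p[2]),np.sin(p[2]);P=np.asarray(P,float)
    return np.c_[p[0]+c*P[:,0]-s*P[:,1],p[1]+s*P[:,0]+c*P[:,1],P[:,2]]
def fit(c,P,uv,p0):
    r=least_squares(lambda p:(proj(c,place(p,P))-uv).ravel(),p0,loss="soft_l1");return r.x,r.fun.reshape(-1,2)
def ray(c,u,v,z):
    K=c["camera_matrix"];d=c["R"].T@np.linalg.solve(K,[u,v,1]);o=-c["R"].T@c["t"];return o+d*(z-o[2])/d[2]
def tool():
    s=manip.state();q=s["tool_rot"];return s["tool_pos"],Ro.from_quat([*q[1:],q[0]]),s
E
python3 - <<'E'
from h import *
np.set_printoptions(precision=4,suppress=True)
c=calibration("top")
A=lambda L:np.array([[265+u/4,170+v/4] for u,v in L]); B=lambda L:np.array([[160+(u-345)/6,210+v/6] for u,v in L])
P=np.array([[-92.6,-36.5,49],[-92.6,-62.5,49],[131,90,62],[131,-90,62]])/1e3
p,r=fit(c,P,A([(222,302),(258,300),(36,50),(275,38)]),[.6,-.05,0]);print("bal",p,r)
b=A([(163,133)])[0];print("dish",ray(c,*b,.098)," pan",place(p,[[.022,0,.076]])," key",place(p,[[-.0926,-.0625,.049]]))
P=np.array([[-78,41,34],[-78,-41,34],[78,41,17],[78,-41,17]])/1e3
q,r=fit(c,P,B([(390,76),(382,236),(722,88),(717,242)]),[.6,.25,-1.57]);print("tray",q,r)
g=B([(529,140)])[0];print("grip",ray(c,*g,.092))
for n,u,v in(("jar",268,150),("bottle",157,175),("bal2",205,167)):print(n,ray(c,u,v,.05))
E
```

```text
bal [ 0.5653 -0.0788  0.079 ] [[ 0.3382  2.6676]
 [ 0.2249  2.6586]
 [-0.5926 -7.2102]
 [-0.0393 -7.5172]]
dish [ 0.5985 -0.0746  0.098 ]  pan [[ 0.5872 -0.077   0.076 ]]  key [[ 0.4779 -0.1484  0.049 ]]
tray [ 0.5047  0.2515 -1.56  ] [[ 1.1827 -0.3439]
 [ 0.8899  0.4858]
 [-0.9622 -0.8549]
 [-1.1422  0.6521]]
grip [0.5053 0.2505 0.092 ]
jar [0.7709 0.0402 0.05  ]
bottle [0.6851 0.3707 0.05  ]
bal2 [0.7132 0.2282 0.05  ]
```

>>> {"fn": "send_rows", "kwargs": {"rows": [{"wz": 0.155, "hand": -1}, {"wz": 0.155, "hand": -1}, {"wz": 0.155, "hand": -1}, {"wz": 0.155, "hand": -1}, {"wz": 0.155, "hand": -1}, {"wz": 0.155, "hand": -1}, {"wz": 0.155, "hand": -1}, {"wz": 0.155, "hand": -1}, {"wz": 0.155, "hand": -1}, {"wz": 0.155, "hand": -1}]}}

```text
invalid input at $.rows[0]: expected keys x, y, z, wx, wy, wz, hand
```

>>> {"fn": "send_rows", "kwargs": {"rows": [{"x": -0.24, "y": 0.12, "hand": -1}, {"x": -0.24, "y": 0.12, "hand": -1}, {"x": -0.24, "y": 0.12, "hand": -1}, {"x": -0.24, "y": 0.12, "hand": -1}, {"x": -0.24, "y": 0.12, "hand": -1}, {"x": -0.24, "y": 0.12, "hand": -1}, {"x": -0.24, "y": 0.12, "hand": -1}, {"x": -0.24, "y": 0.12, "hand": -1}, {"x": -0.24, "y": 0.12, "hand": -1}, {"x": -0.24, "y": 0.12, "hand": -1}]}}

```text
invalid input at $.rows[0]: expected keys x, y, z, wx, wy, wz, hand
```

>>> {"fn": "send_rows", "kwargs": {"rows": [{"x": -0.25, "y": 0.03, "hand": -1}, {"x": -0.25, "y": 0.03, "hand": -1}, {"x": -0.25, "y": 0.03, "hand": -1}, {"x": -0.25, "y": 0.03, "hand": -1}, {"x": -0.25, "y": 0.03, "hand": -1}, {"x": -0.25, "y": 0.03, "hand": -1}, {"x": -0.25, "y": 0.03, "hand": -1}, {"x": -0.25, "y": 0.03, "hand": -1}, {"x": -0.25, "y": 0.03, "hand": -1}, {"hand": -1}]}}

```text
invalid input at $.rows[0]: expected keys x, y, z, wx, wy, wz, hand
```

Run:
```python
from h import *
np.set_printoptions(precision=4,suppress=True)
c=calibration("wrist");print(c)
im=grab_frame("wrist");cv2.imwrite("pics/w1.png",im)
p,R,s=tool();print(p,R.as_matrix(),s["joint_pos"],s["time"],s["contact_force"])
```

```text
{'camera_matrix': array([[325.1923,   0.    , 278.1543],
       [  0.    , 325.1923, 212.5104],
       [  0.    ,   0.    ,   1.    ]]), 'R': array([[ 0.2772,  0.9608, -0.0011],
       [ 0.9138, -0.2633,  0.3093],
       [ 0.2969, -0.0867, -0.951 ]]), 't': array([-0.6251, -0.0408,  0.3798])}
[0.1736 0.5999 0.2304] [[-0.9605  0.2781 -0.0006]
 [ 0.2781  0.9605 -0.0014]
 [ 0.0002 -0.0016 -1.    ]] [ 1.17    0.0532  1.614  -0.      1.476  -0.119 ] 0.15 [-0.6026 -0.2642  0.0637]
```

View pics/w1.png

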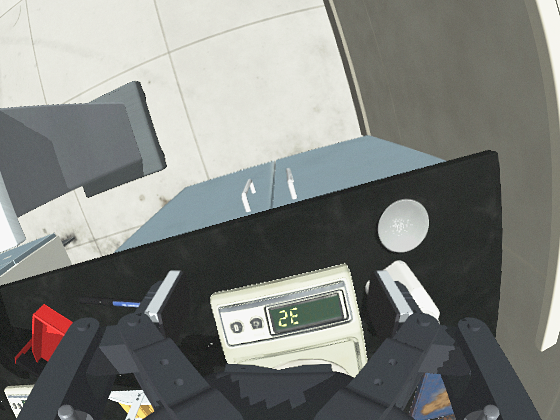

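The wrist picture shows the fingers and the other balance at the left end of the bench, so no move was made. Every row needs all seven keys, so I'm resending them in full.

>>> {"fn": "send_rows", "kwargs": {"rows": [{"x": 0, "y": 0, "z": 0, "wx": 0, "wy": 0, "wz": 0.155, "hand": -1}, {"x": 0, "y": 0, "z": 0, "wx": 0, "wy": 0, "wz": 0.155, "hand": -1}, {"x": 0, "y": 0, "z": 0, "wx": 0, "wy": 0, "wz": 0.155, "hand": -1}, {"x": 0, "y": 0, "z": 0, "wx": 0, "wy": 0, "wz": 0.155, "hand": -1}, {"x": 0, "y": 0, "z": 0, "wx": 0, "wy": 0, "wz": 0.155, "hand": -1}, {"x": 0, "y": 0, "z": 0, "wx": 0, "wy": 0, "wz": 0.155, "hand": -1}, {"x": 0, "y": 0, "z": 0, "wx": 0, "wy": 0, "wz": 0.155, "hand": -1}, {"x": 0, "y": 0, "z": 0, "wx": 0, "wy": 0, "wz": 0.155, "hand": -1}, {"x": 0, "y": 0, "z": 0, "wx": 0, "wy": 0, "wz": 0.155, "hand": -1}, {"x": 0, "y": 0, "z": 0, "wx": 0, "wy": 0, "wz": 0.155, "hand": -1}]}}

```text
time: 0.98
tool_pos: [0.1737, 0.6001, 0.2307]
tool_rot: [0.0, 0.684, 0.73, -0.0]
contact_force: [0.2, 0.1, 0.2]
gripper_width: -0.003
grasp_force: 0.0
```

>>> {"fn": "send_rows", "kwargs": {"rows": [{"x": -0.24, "y": 0.12, "z": 0, "wx": 0, "wy": 0, "wz": 0, "hand": -1}, {"x": -0.24, "y": 0.12, "z": 0, "wx": 0, "wy": 0, "wz": 0, "hand": -1}, {"x": -0.24, "y": 0.12, "z": 0, "wx": 0, "wy": 0, "wz": 0, "hand": -1}, {"x": -0.24, "y": 0.12, "z": 0, "wx": 0, "wy": 0, "wz": 0, "hand": -1}, {"x": -0.24, "y": 0.12, "z": 0, "wx": 0, "wy": 0, "wz": 0, "hand": -1}, {"x": -0.24, "y": 0.12, "z": 0, "wx": 0, "wy": 0, "wz": 0, "hand": -1}, {"x": -0.24, "y": 0.12, "z": 0, "wx": 0, "wy": 0, "wz": 0, "hand": -1}, {"x": -0.24, "y": 0.12, "z": 0, "wx": 0, "wy": 0, "wz": 0, "hand": -1}, {"x": -0.24, "y": 0.12, "z": 0, "wx": 0, "wy": 0, "wz": 0, "hand": -1}, {"x": -0.24, "y": 0.12, "z": 0, "wx": 0, "wy": 0, "wz": 0, "hand": -1}]}}

```text
time: 1.82
tool_pos: [0.3794, 0.2523, 0.2312]
tool_rot: [0.0, 0.681, 0.732, 0.0]
contact_force: [2.5, -0.1, 0.5]
gripper_width: 0.001
grasp_force: 0.0
```

>>> {"fn": "send_rows", "kwargs": {"rows": [{"x": -0.25, "y": 0.03, "z": 0, "wx": 0, "wy": 0, "wz": 0, "hand": -1}, {"x": -0.25, "y": 0.03, "z": 0, "wx": 0, "wy": 0, "wz": 0, "hand": -1}, {"x": -0.25, "y": 0.03, "z": 0, "wx": 0, "wy": 0, "wz": 0, "hand": -1}, {"x": -0.25, "y": 0.03, "z": 0, "wx": 0, "wy": 0, "wz": 0, "hand": -1}, {"x": -0.25, "y": 0.03, "z": 0, "wx": 0, "wy": 0, "wz": 0, "hand": -1}, {"x": -0.25, "y": 0.03, "z": 0, "wx": 0, "wy": 0, "wz": 0, "hand": -1}, {"x": -0.25, "y": 0.03, "z": 0, "wx": 0, "wy": 0, "wz": 0, "hand": -1}, {"x": -0.25, "y": 0.03, "z": 0, "wx": 0, "wy": 0, "wz": 0, "hand": -1}, {"x": -0.25, "y": 0.03, "z": 0, "wx": 0, "wy": 0, "wz": 0, "hand": -1}, {"x": 0, "y": 0, "z": 0, "wx": 0, "wy": 0, "wz": 0, "hand": -1}]}}

```text
time: 2.65
tool_pos: [0.4439, -0.0849, 0.2311]
tool_rot: [0.001, 0.684, 0.73, -0.001]
contact_force: [0.4, -0.0, 0.1]
gripper_width: 0.002
grasp_force: 0.0
```

Run:
```python
from h import *
import pickle
np.set_printoptions(precision=4,suppress=True)
p,R,s=tool();c=calibration("wrist")
im=grab_frame("wrist");cv2.imwrite("pics/w2.png",im);pickle.dump(c,open("c2.pkl","wb"))
print(p,R.as_matrix(),s["joint_pos"],s["time"],s["contact_force"])
```

```text
[ 0.4439 -0.0849  0.2311] [[-0.0646  0.9979 -0.0003]
 [ 0.9979  0.0646 -0.0024]
 [-0.0024 -0.0005 -1.    ]] [-0.3524 -0.3828  1.9984 -0.0023  1.5255 -0.4169] 2.65 [ 0.3991 -0.047   0.0822]
```

View pics/w2.png

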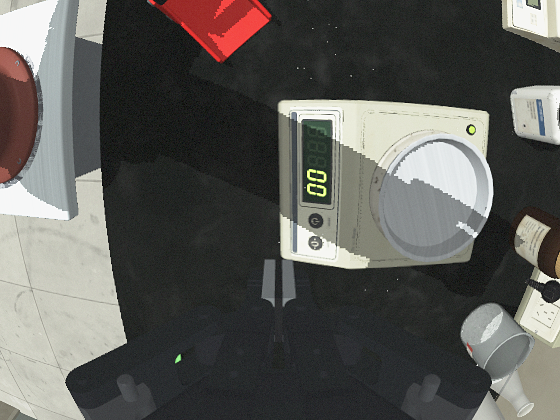

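In the wrist view the power key is at (316,220), the tare key at (316,242), the dish rim centre near (437,199), and the shut fingertips at (277,262).

```bash
cat >> h.py <<'E'
def fray(c,u,v,z):
    K=c["camera_matrix"];a=np.array([(u-K[0,2])/K[0,0],(v-K[1,2])/K[1,1]]);r=np.linalg.norm(a)
    d=c["R"].T@np.r_[a/r*np.sin(r),np.cos(r)];o=-c["R"].T@c["t"];return o+d*(z-o[2])/d[2]
E
python3 - <<'E'
from h import *
import pickle
np.set_printoptions(precision=4,suppress=True)
c=pickle.load(open("c2.pkl","rb"))
k=fray(c,316,242.5,.049);print("tare",k,"pow",fray(c,316,220,.049))
rim=np.array([fray(c,*q,.098)for q in((379,197),(493,182),(433,134),(421,262),(400,148),(390,240))])
A=np.c_[2*rim[:,:2],np.ones(6)];b=(rim[:,:2]**2).sum(1);x=np.linalg.lstsq(A,b,rcond=None)[0];print("dish",x[:2],np.sqrt(x[2]+x[0]**2+x[1]**2))
B=[fray(c,*q,.062)for q in((489,110),(471,262))];print(B)
y=np.arctan2(*(lambda d:(-d[0],d[1]))(B[0]-B[1]));print("yaw",y)
E
```

```text
tare [ 0.4896 -0.1423  0.049 ] pow [ 0.4868 -0.1164  0.049 ]
dish [ 0.6002 -0.0716] 0.06536219240510376
[array([0.6679, 0.0262, 0.062 ]), array([ 0.6861, -0.1547,  0.062 ])]
yaw 0.10064591955220965
```

>>> {"fn": "send_rows", "kwargs": {"rows": [{"x": -0.105, "y": 0.05, "z": 0.2, "wx": 0, "wy": 0, "wz": -0.045, "hand": -1}, {"x": -0.105, "y": 0.05, "z": 0.2, "wx": 0, "wy": 0, "wz": 0, "hand": -1}, {"x": -0.105, "y": 0.05, "z": 0.2, "wx": 0, "wy": 0, "wz": 0, "hand": -1}, {"x": -0.105, "y": 0.05, "z": 0.2, "wx": 0, "wy": 0, "wz": 0, "hand": -1}, {"x": 0, "y": 0, "z": 0.23, "wx": 0, "wy": 0, "wz": 0, "hand": -1}, {"x": 0, "y": 0, "z": 0, "wx": -0.13, "wy": 0, "wz": 0, "hand": -1}, {"x": 0, "y": 0, "z": 0, "wx": -0.13, "wy": 0, "wz": 0, "hand": -1}, {"x": 0, "y": 0, "z": 0, "wx": -0.13, "wy": 0, "wz": 0, "hand": -1}, {"x": 0, "y": 0, "z": 0, "wx": -0.13, "wy": 0, "wz": 0, "hand": -1}, {"x": 0, "y": 0, "z": 0, "wx": 0, "wy": 0, "wz": 0, "hand": -1}]}}

```text
time: 3.53
tool_pos: [0.476, -0.1369, 0.0732]
tool_rot: [0.133, 0.655, 0.728, 0.151]
contact_force: [-0.9, 0.6, -1.0]
gripper_width: 0.0
grasp_force: 0.0
```

Run:
```python
from h import *
np.set_printoptions(precision=4,suppress=True)
p,R,s=tool();print(p,R.as_matrix()[:,2],s["time"],s["contact_force"])
print("tool-frame delta to key",R.inv().apply(np.array([.4897,-.1443,.049])-p)/.15)
c=calibration("wrist");im=grab_frame("wrist")[150:350,200:400]
cv2.imwrite("pics/w3.png",cv2.resize(im,(600,600)))
```

```text
[ 0.476  -0.1369  0.0732] [ 0.3918  0.0458 -0.9189] 3.5333 [-0.9349  0.5627 -1.0323]
tool-frame delta to key [-0.0596  0.0152  0.1817]
```

View pics/w3.png

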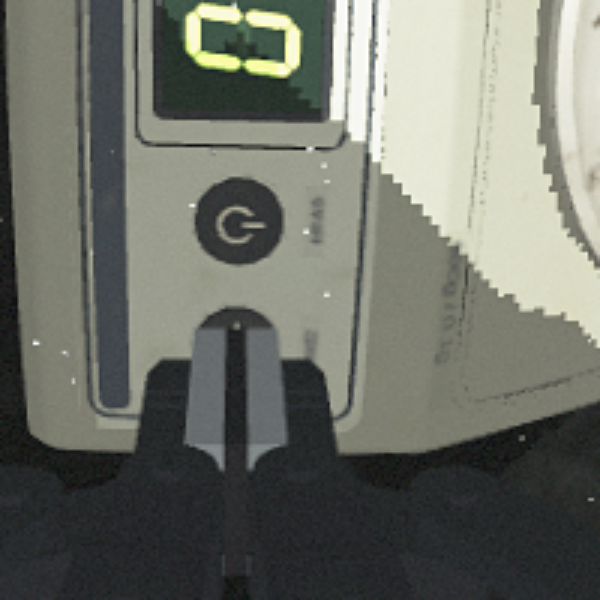

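The wrist view shows the shut fingers centred on the tare key, with the power key clear of them. Next is the last bit of alignment and the approach.

>>> {"fn": "send_rows", "kwargs": {"rows": [{"x": -0.06, "y": 0.015, "z": 0, "wx": 0, "wy": 0, "wz": 0, "hand": -1}, {"x": 0, "y": 0, "z": 0.06, "wx": 0, "wy": 0, "wz": 0, "hand": -1}, {"x": 0, "y": 0, "z": 0.06, "wx": 0, "wy": 0, "wz": 0, "hand": -1}, {"x": 0, "y": 0, "z": 0.03, "wx": 0, "wy": 0, "wz": 0, "hand": -1}, {"x": 0, "y": 0, "z": 0.006, "wx": 0, "wy": 0, "wz": 0, "hand": -1}, {"x": 0, "y": 0, "z": 0.004, "wx": 0, "wy": 0, "wz": 0, "hand": -1}, {"x": 0, "y": 0, "z": 0.004, "wx": 0, "wy": 0, "wz": 0, "hand": -1}, {"x": 0, "y": 0, "z": 0, "wx": 0, "wy": 0, "wz": 0, "hand": -1}, {"x": 0, "y": 0, "z": 0, "wx": 0, "wy": 0, "wz": 0, "hand": -1}, {"x": 0, "y": 0, "z": 0, "wx": 0, "wy": 0, "wz": 0, "hand": -1}]}}

```text
time: 4.42
tool_pos: [0.4925, -0.1472, 0.0554]
tool_rot: [0.136, 0.654, 0.728, 0.151]
contact_force: [-0.2, -0.6, -0.2]
gripper_width: -0.003
grasp_force: 0.0
```

>>> {"fn": "send_rows", "kwargs": {"rows": [{"x": 0, "y": 0, "z": 0.003, "wx": 0, "wy": 0, "wz": 0, "hand": -1}, {"x": 0, "y": 0, "z": 0, "wx": 0, "wy": 0, "wz": 0, "hand": -1}, {"x": 0, "y": 0, "z": 0.003, "wx": 0, "wy": 0, "wz": 0, "hand": -1}, {"x": 0, "y": 0, "z": 0, "wx": 0, "wy": 0, "wz": 0, "hand": -1}, {"x": 0, "y": 0, "z": 0, "wx": 0, "wy": 0, "wz": 0, "hand": -1}, {"x": 0, "y": 0, "z": 0, "wx": 0, "wy": 0, "wz": 0, "hand": -1}, {"x": 0, "y": 0, "z": 0, "wx": 0, "wy": 0, "wz": 0, "hand": -1}, {"x": 0, "y": 0, "z": 0, "wx": 0, "wy": 0, "wz": 0, "hand": -1}, {"x": 0, "y": 0, "z": 0, "wx": 0, "wy": 0, "wz": 0, "hand": -1}, {"x": 0, "y": 0, "z": 0, "wx": 0, "wy": 0, "wz": 0, "hand": -1}]}}

```text
time: 5.25
tool_pos: [0.4928, -0.147, 0.0543]
tool_rot: [0.136, 0.654, 0.728, 0.151]
contact_force: [-0.0, 0.6, 0.4]
gripper_width: 0.002
grasp_force: 0.0
```

>>> {"fn": "send_rows", "kwargs": {"rows": [{"x": 0.015, "y": -0.03, "z": 0.01, "wx": 0, "wy": 0, "wz": 0, "hand": -1}, {"x": 0, "y": 0, "z": 0.004, "wx": 0, "wy": 0, "wz": 0, "hand": -1}, {"x": 0, "y": 0, "z": 0.004, "wx": 0, "wy": 0, "wz": 0, "hand": -1}, {"x": 0, "y": 0, "z": 0.002, "wx": 0, "wy": 0, "wz": 0, "hand": -1}, {"x": 0, "y": 0, "z": 0.002, "wx": 0, "wy": 0, "wz": 0, "hand": -1}, {"x": 0, "y": 0, "z": 0, "wx": 0, "wy": 0, "wz": 0, "hand": -1}, {"x": 0, "y": 0, "z": 0, "wx": 0, "wy": 0, "wz": 0, "hand": -1}, {"x": 0, "y": 0, "z": 0, "wx": 0, "wy": 0, "wz": 0, "hand": -1}, {"x": 0, "y": 0, "z": 0, "wx": 0, "wy": 0, "wz": 0, "hand": -1}, {"x": 0, "y": 0, "z": 0, "wx": 0, "wy": 0, "wz": 0, "hand": -1}]}}

```text
time: 6.08
tool_pos: [0.4899, -0.1452, 0.0496]
tool_rot: [0.136, 0.654, 0.728, 0.151]
contact_force: [-1.0, 0.3, 1.0]
gripper_width: -0.003
grasp_force: 0.5
```

>>> {"fn": "send_rows", "kwargs": {"rows": [{"x": 0, "y": 0, "z": 0.003, "wx": 0, "wy": 0, "wz": 0, "hand": -1}, {"x": 0, "y": 0, "z": 0, "wx": 0, "wy": 0, "wz": 0, "hand": -1}, {"x": 0, "y": 0, "z": 0.003, "wx": 0, "wy": 0, "wz": 0, "hand": -1}, {"x": 0, "y": 0, "z": 0, "wx": 0, "wy": 0, "wz": 0, "hand": -1}, {"x": 0, "y": 0, "z": 0, "wx": 0, "wy": 0, "wz": 0, "hand": -1}, {"x": 0, "y": 0, "z": 0, "wx": 0, "wy": 0, "wz": 0, "hand": -1}, {"x": 0, "y": 0, "z": 0, "wx": 0, "wy": 0, "wz": 0, "hand": -1}, {"x": 0, "y": 0, "z": 0, "wx": 0, "wy": 0, "wz": 0, "hand": -1}, {"x": 0, "y": 0, "z": 0, "wx": 0, "wy": 0, "wz": 0, "hand": -1}, {"x": 0, "y": 0, "z": 0, "wx": 0, "wy": 0, "wz": 0, "hand": -1}]}}

```text
time: 6.92
tool_pos: [0.4902, -0.1451, 0.0489]
tool_rot: [0.136, 0.654, 0.728, 0.151]
contact_force: [-4.8, 0.4, 4.9]
gripper_width: 0.002
grasp_force: 3.3
```

>>> {"fn": "send_rows", "kwargs": {"rows": [{"x": 0, "y": 0, "z": 0.003, "wx": 0, "wy": 0, "wz": 0, "hand": -1}, {"x": 0, "y": 0, "z": 0, "wx": 0, "wy": 0, "wz": 0, "hand": -1}, {"x": 0, "y": 0, "z": 0, "wx": 0, "wy": 0, "wz": 0, "hand": -1}, {"x": 0, "y": 0, "z": 0, "wx": 0, "wy": 0, "wz": 0, "hand": -1}, {"x": 0, "y": 0, "z": 0, "wx": 0, "wy": 0, "wz": 0, "hand": -1}, {"x": 0, "y": 0, "z": 0, "wx": 0, "wy": 0, "wz": 0, "hand": -1}, {"x": 0, "y": 0, "z": 0, "wx": 0, "wy": 0, "wz": 0, "hand": -1}, {"x": 0, "y": 0, "z": 0, "wx": 0, "wy": 0, "wz": 0, "hand": -1}, {"x": 0, "y": 0, "z": 0, "wx": 0, "wy": 0, "wz": 0, "hand": -1}, {"x": 0, "y": 0, "z": 0, "wx": 0, "wy": 0, "wz": 0, "hand": -1}]}}

```text
time: 7.75
tool_pos: [0.4902, -0.1451, 0.0489]
tool_rot: [0.135, 0.654, 0.729, 0.151]
contact_force: [-8.6, 1.8, 9.8]
gripper_width: 0.002
grasp_force: 6.2
```

Run:
```python
from h import *
a=grab_frame("wrist")[180:330,220:370];b=grab_frame("scene")[200:270,230:330]
W=np.zeros((450,800,3),np.uint8);W[:,:400]=cv2.resize(a,(400,450));W[:280,400:]=cv2.resize(b,(400,280));cv2.imwrite("pics/p.png",W)
```

```text
(no output)
```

View pics/p.png

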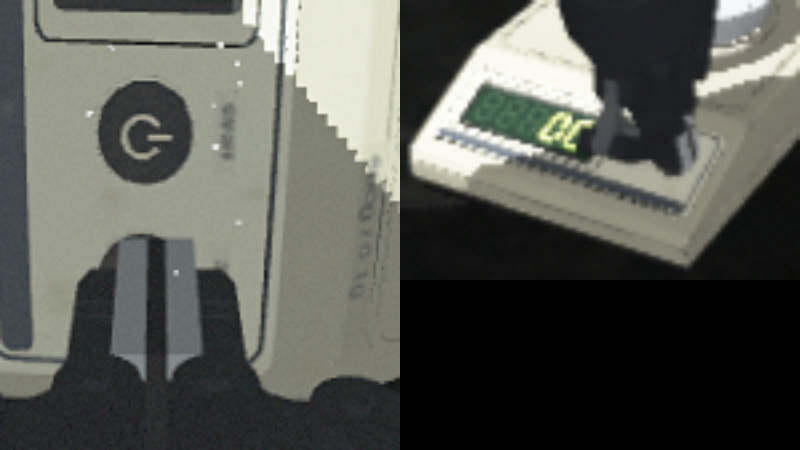

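The view shows the fingers on the tare key, about 3 mm too far upslope, and the power key clear. I'll back off, recentre and press again a little deeper to be sure.

>>> {"fn": "send_rows", "kwargs": {"rows": [{"x": 0, "y": 0, "z": -0.02, "wx": 0, "wy": 0, "wz": 0, "hand": -1}, {"x": 0, "y": -0.022, "z": 0, "wx": 0, "wy": 0, "wz": 0, "hand": -1}, {"x": 0, "y": 0, "z": 0.008, "wx": 0, "wy": 0, "wz": 0, "hand": -1}, {"x": 0, "y": 0, "z": 0.004, "wx": 0, "wy": 0, "wz": 0, "hand": -1}, {"x": 0, "y": 0, "z": 0.004, "wx": 0, "wy": 0, "wz": 0, "hand": -1}, {"x": 0, "y": 0, "z": 0.004, "wx": 0, "wy": 0, "wz": 0, "hand": -1}, {"x": 0, "y": 0, "z": 0.002, "wx": 0, "wy": 0, "wz": 0, "hand": -1}, {"x": 0, "y": 0, "z": 0, "wx": 0, "wy": 0, "wz": 0, "hand": -1}, {"x": 0, "y": 0, "z": 0, "wx": 0, "wy": 0, "wz": 0, "hand": -1}, {"x": 0, "y": 0, "z": 0, "wx": 0, "wy": 0, "wz": 0, "hand": -1}]}}

```text
time: 8.68
tool_pos: [0.4868, -0.1454, 0.0473]
tool_rot: [0.134, 0.654, 0.729, 0.15]
contact_force: [-15.7, 1.2, 15.3]
gripper_width: -0.002
grasp_force: 10.1
```

>>> {"fn": "send_rows", "kwargs": {"rows": [{"x": 0, "y": 0, "z": 0.002, "wx": 0, "wy": 0, "wz": 0, "hand": -1}, {"x": 0, "y": 0, "z": 0, "wx": 0, "wy": 0, "wz": 0, "hand": -1}, {"x": 0, "y": 0, "z": 0.002, "wx": 0, "wy": 0, "wz": 0, "hand": -1}, {"x": 0, "y": 0, "z": 0, "wx": 0, "wy": 0, "wz": 0, "hand": -1}, {"x": 0, "y": 0, "z": 0, "wx": 0, "wy": 0, "wz": 0, "hand": -1}, {"x": 0, "y": 0, "z": 0, "wx": 0, "wy": 0, "wz": 0, "hand": -1}, {"x": 0, "y": 0, "z": 0, "wx": 0, "wy": 0, "wz": 0, "hand": -1}, {"x": 0, "y": 0, "z": 0, "wx": 0, "wy": 0, "wz": 0, "hand": -1}, {"x": 0, "y": 0, "z": 0, "wx": 0, "wy": 0, "wz": 0, "hand": -1}, {"x": 0, "y": 0, "z": 0, "wx": 0, "wy": 0, "wz": 0, "hand": -1}]}}

```text
time: 9.52
tool_pos: [0.4869, -0.1454, 0.0472]
tool_rot: [0.134, 0.654, 0.729, 0.15]
contact_force: [-19.8, 1.2, 21.4]
gripper_width: 0.002
grasp_force: 14.2
```

The tip has moved about 1 mm past first contact and holds 27 N, so the key is fully pressed. Now I retract and turn towards the tray.

>>> {"fn": "send_rows", "kwargs": {"rows": [{"x": 0, "y": 0, "z": -0.1, "wx": 0, "wy": 0, "wz": 0, "hand": -1}, {"x": 0, "y": 0, "z": -0.25, "wx": 0, "wy": 0, "wz": 0, "hand": -1}, {"x": 0, "y": 0, "z": -0.25, "wx": 0, "wy": 0, "wz": 0, "hand": -1}, {"x": 0, "y": 0, "z": 0, "wx": 0.13, "wy": 0, "wz": 0, "hand": -1}, {"x": 0, "y": 0, "z": 0, "wx": 0.13, "wy": 0, "wz": 0, "hand": -1}, {"x": 0, "y": 0, "z": 0, "wx": 0.13, "wy": 0, "wz": 0, "hand": -1}, {"x": 0, "y": 0, "z": 0, "wx": 0.13, "wy": 0, "wz": 0, "hand": -1}, {"x": 0, "y": 0, "z": -0.25, "wx": 0, "wy": 0, "wz": 0, "hand": -1}, {"x": 0, "y": 0, "z": -0.25, "wx": 0, "wy": 0, "wz": 0, "hand": -1}, {"x": 0, "y": 0, "z": -0.2, "wx": 0, "wy": 0, "wz": 0, "hand": -1}]}}

```text
time: 10.35
tool_pos: [0.4527, -0.1488, 0.2344]
tool_rot: [-0.001, 0.668, 0.744, -0.0]
contact_force: [0.3, 0.5, -0.4]
gripper_width: -0.001
grasp_force: 0.0
```

>>> {"fn": "send_rows", "kwargs": {"rows": [{"x": 0.2, "y": 0, "z": 0, "wx": 0, "wy": 0, "wz": 0, "hand": 1}, {"x": 0.25, "y": 0, "z": 0, "wx": 0, "wy": 0, "wz": 0, "hand": 1}, {"x": 0.25, "y": 0, "z": 0, "wx": 0, "wy": 0, "wz": 0, "hand": 1}, {"x": 0.25, "y": 0, "z": 0, "wx": 0, "wy": 0, "wz": 0, "hand": 1}, {"x": 0.25, "y": 0, "z": 0, "wx": 0, "wy": 0, "wz": 0, "hand": 1}, {"x": 0.25, "y": 0, "z": 0, "wx": 0, "wy": 0, "wz": 0, "hand": 1}, {"x": 0.25, "y": 0, "z": 0, "wx": 0, "wy": 0, "wz": 0, "hand": 1}, {"x": 0.25, "y": 0, "z": 0, "wx": 0, "wy": 0, "wz": 0, "hand": 1}, {"x": 0.25, "y": 0, "z": 0, "wx": 0, "wy": 0, "wz": 0, "hand": 1}, {"x": 0.2, "y": 0, "z": 0, "wx": 0, "wy": 0, "wz": 0, "hand": 1}]}}

```text
time: 11.18
tool_pos: [0.4128, 0.2114, 0.2333]
tool_rot: [-0.0, 0.668, 0.744, 0.0]
contact_force: [0.3, -0.5, -0.3]
gripper_width: 1.001
grasp_force: 0.0
```

>>> {"fn": "send_rows", "kwargs": {"rows": [{"x": 0, "y": 0, "z": 0, "wx": 0, "wy": 0, "wz": -0.157, "hand": 1}, {"x": 0, "y": 0, "z": 0, "wx": 0, "wy": 0, "wz": -0.157, "hand": 1}, {"x": 0, "y": 0, "z": 0, "wx": 0, "wy": 0, "wz": -0.157, "hand": 1}, {"x": 0, "y": 0, "z": 0, "wx": 0, "wy": 0, "wz": -0.157, "hand": 1}, {"x": 0, "y": 0, "z": 0, "wx": 0, "wy": 0, "wz": -0.157, "hand": 1}, {"x": 0, "y": 0, "z": 0, "wx": 0, "wy": 0, "wz": -0.157, "hand": 1}, {"x": 0, "y": 0, "z": 0, "wx": 0, "wy": 0, "wz": -0.157, "hand": 1}, {"x": 0, "y": 0, "z": 0, "wx": 0, "wy": 0, "wz": -0.157, "hand": 1}, {"x": 0, "y": 0, "z": 0, "wx": 0, "wy": 0, "wz": -0.157, "hand": 1}, {"x": 0, "y": 0, "z": 0, "wx": 0, "wy": 0, "wz": -0.157, "hand": 1}]}}

```text
time: 12.02
tool_pos: [0.4135, 0.209, 0.2331]
tool_rot: [-0.0, 0.112, 0.994, 0.0]
contact_force: [0.7, -0.3, 0.2]
gripper_width: 1.002
grasp_force: 0.0
```

Run:
```python
from h import *
np.set_printoptions(precision=4,suppress=True)
p,R,s=tool();print(p,R.as_matrix(),s["joint_pos"],s["time"],s["contact_force"])
c=calibration("wrist");im=grab_frame("wrist")
import pickle;pickle.dump(c,open("c4.pkl","wb"))
cv2.imwrite("pics/w4.png",im)
```

```text
[0.4135 0.209  0.2331] [[-0.9749  0.2226 -0.0007]
 [ 0.2226  0.9749  0.0002]
 [ 0.0007  0.0001 -1.    ]] [ 0.3069 -0.3517  1.972   0.0004  1.5219 -1.0394] 12.0167 [ 0.7162 -0.3374  0.2112]
```

View pics/w4.png

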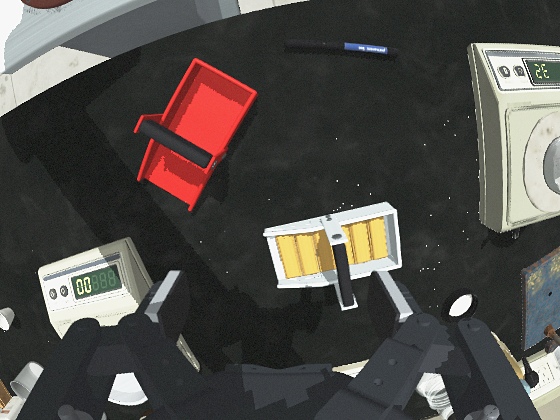

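The wrist view shows the steel tray with its grip from (334,240) to (347,300), its lip on the left and its back wall corner at (388,203).

Run:
```python
from h import *
import pickle
np.set_printoptions(precision=4,suppress=True)
c=pickle.load(open("c4.pkl","rb"))
for n,u,v,z in(("back near",388,204,.034),("lip near",265,234,.017),("grip far end",347,302,.092),("grip near strap",330,216,.09),("back far",400,264,.02),("barlip near",276,236,.017),("bar6 near",383,213,.017)):print(n,fray(c,u,v,z))
p,R,s=tool();T=np.array([.505,.251,.25])
print(R.inv().apply(T-p)/.15)
```

```text
back near [0.4628 0.3274 0.034 ]
lip near [0.4731 0.1806 0.017 ]
grip far end [0.5396 0.256  0.092 ]
grip near strap [0.4414 0.2535 0.09  ]
back far [0.5524 0.3397 0.02  ]
barlip near [0.4785 0.1928 0.017 ]
bar6 near [0.479  0.3247 0.017 ]
[-0.5336  0.4069 -0.1133]
```

>>> {"fn": "send_rows", "kwargs": {"rows": [{"x": 0, "y": 0, "z": 0, "wx": 0, "wy": 0, "wz": -0.149, "hand": 1}, {"x": 0, "y": 0, "z": 0, "wx": 0, "wy": 0, "wz": -0.149, "hand": 1}, {"x": -0.205, "y": 0.096, "z": 0, "wx": 0, "wy": 0, "wz": 0, "hand": 1}, {"x": -0.205, "y": 0.096, "z": 0, "wx": 0, "wy": 0, "wz": 0, "hand": 1}, {"x": -0.205, "y": 0.096, "z": 0, "wx": 0, "wy": 0, "wz": 0, "hand": 1}, {"x": 0, "y": 0, "z": 0.25, "wx": 0, "wy": 0, "wz": 0, "hand": 1}, {"x": 0, "y": 0, "z": 0.25, "wx": 0, "wy": 0, "wz": 0, "hand": 1}, {"x": 0, "y": 0, "z": 0.25, "wx": 0, "wy": 0, "wz": 0, "hand": 1}, {"x": 0, "y": 0, "z": 0.1, "wx": 0, "wy": 0, "wz": 0, "hand": 1}, {"x": 0, "y": 0, "z": 0, "wx": 0, "wy": 0, "wz": 0, "hand": 1}]}}

```text
time: 12.9
tool_pos: [0.5018, 0.2511, 0.0996]
tool_rot: [-0.005, -0.001, 1.0, -0.002]
contact_force: [0.2, -0.9, -0.2]
gripper_width: 1.002
grasp_force: 0.0
```

Run:
```python
from h import *
np.set_printoptions(precision=4,suppress=True)
p,R,s=tool();print(p,R.as_matrix(),s["time"])
a=grab_frame("wrist");b=grab_frame("top")[190:280,130:250]
W=np.zeros((570,800,3),np.uint8);W[:270,:360]=cv2.resize(b,(360,270));W[:330,360:]=a[90:,60:500][:330];cv2.imwrite("pics/g.png",W)
```

```text
[0.5018 0.2511 0.0996] [[-0.9999 -0.0011 -0.0107]
 [-0.0011  1.     -0.0035]
 [ 0.0107 -0.0034 -0.9999]] 12.9
```

View pics/g.png

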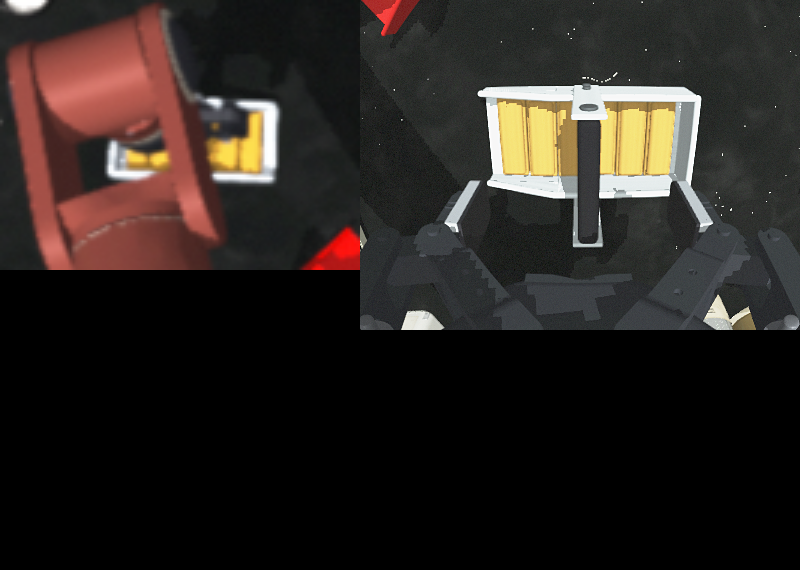

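The fingers straddle the black grip at about column 589, and their midpoint is at 578. I'll work out the centre offset.

Run:
```python
from h import *
np.set_printoptions(precision=4,suppress=True)
c=calibration("wrist");a=fray(c,289,335,.092);b=fray(c,289,208,.092);print(a,b,(a+b)/2)
for u,v,z in((187,178,.017),(400,186,.034),(391,287,.034)):print(fray(c,u,v,z))
```

```text
[0.5562 0.26   0.092 ] [0.4752 0.2587 0.092 ] [0.5157 0.2593 0.092 ]
[0.475  0.1852 0.017 ]
[0.4764 0.3398 0.034 ]
[0.5589 0.3438 0.034 ]
```

>>> {"fn": "send_rows", "kwargs": {"rows": [{"x": -0.075, "y": 0.047, "z": 0, "wx": 0, "wy": 0, "wz": 0, "hand": 1}, {"x": 0, "y": 0, "z": 0.13, "wx": 0, "wy": 0, "wz": 0, "hand": 1}, {"x": 0, "y": 0, "z": 0.12, "wx": 0, "wy": 0, "wz": 0, "hand": 1}, {"x": 0, "y": 0, "z": 0, "wx": 0, "wy": 0, "wz": 0, "hand": 1}, {"x": 0, "y": 0, "z": 0, "wx": 0, "wy": 0, "wz": 0, "hand": -1}, {"x": 0, "y": 0, "z": 0, "wx": 0, "wy": 0, "wz": 0, "hand": -1}, {"x": 0, "y": 0, "z": 0, "wx": 0, "wy": 0, "wz": 0, "hand": -1}, {"x": 0, "y": 0, "z": 0, "wx": 0, "wy": 0, "wz": 0, "hand": -1}, {"x": 0, "y": 0, "z": 0, "wx": 0, "wy": 0, "wz": 0, "hand": -1}, {"x": 0, "y": 0, "z": 0, "wx": 0, "wy": 0, "wz": 0, "hand": -1}]}}

```text
time: 13.83
tool_pos: [0.5175, 0.2588, 0.0697]
tool_rot: [0.001, -0.002, 1.0, -0.001]
contact_force: [-0.1, -6.8, 4.4]
gripper_width: 0.144
grasp_force: 2.6
```

>>> {"fn": "send_rows", "kwargs": {"rows": [{"x": 0, "y": 0, "z": 0, "wx": 0, "wy": 0, "wz": 0, "hand": -1}, {"x": 0, "y": 0, "z": 0, "wx": 0, "wy": 0, "wz": 0, "hand": -1}, {"x": 0, "y": 0, "z": 0, "wx": 0, "wy": 0, "wz": 0, "hand": -1}, {"x": 0, "y": 0, "z": -0.05, "wx": 0, "wy": 0, "wz": 0, "hand": -1}, {"x": 0, "y": 0, "z": -0.1, "wx": 0, "wy": 0, "wz": 0, "hand": -1}, {"x": 0, "y": 0, "z": -0.1, "wx": 0, "wy": 0, "wz": 0, "hand": -1}, {"x": 0, "y": 0, "z": -0.1, "wx": 0, "wy": 0, "wz": 0, "hand": -1}, {"x": 0, "y": 0, "z": -0.05, "wx": 0, "wy": 0, "wz": 0, "hand": -1}, {"x": 0, "y": 0, "z": 0, "wx": 0, "wy": 0, "wz": 0, "hand": -1}, {"x": 0, "y": 0, "z": 0, "wx": 0, "wy": 0, "wz": 0, "hand": -1}]}}

```text
time: 14.67
tool_pos: [0.5162, 0.2594, 0.1277]
tool_rot: [-0.001, -0.002, 1.0, -0.0]
contact_force: [0.7, -0.0, -7.1]
gripper_width: 0.127
grasp_force: 59.3
```

Run:
```python
from h import *
np.set_printoptions(precision=4,suppress=True)
p,R,s=tool();print(p,R.as_matrix(),s["time"],s["contact_force"],s["gripper_width"],s["joint_pos"])
c=calibration("wrist");a=grab_frame("wrist");b=grab_frame("scene")
import pickle;pickle.dump(c,open("c5.pkl","wb"));cv2.imwrite("pics/w5.png",a);cv2.imwrite("pics/s5.png",b)
W=np.zeros((420,800,3),np.uint8);W[:,:400]=a[:,80:480];W[:,400:]=cv2.resize(b[110:290,80:350],(400,267))[0:420] if 0 else cv2.copyMakeBorder(cv2.resize(b[110:290,80:350],(400,267)),0,153,0,0,0);cv2.imwrite("pics/g5.png",W)
```

```text
[0.5162 0.2594 0.1277] [[-1.     -0.0034 -0.0014]
 [-0.0034  1.     -0.0001]
 [ 0.0014 -0.0001 -1.    ]] 14.6667 [ 0.7214 -0.0457 -7.1311] 0.1269622324137903 [ 0.3367  0.0282  1.8164  0.0004  1.2983 -1.2376]
```

View pics/g5.png

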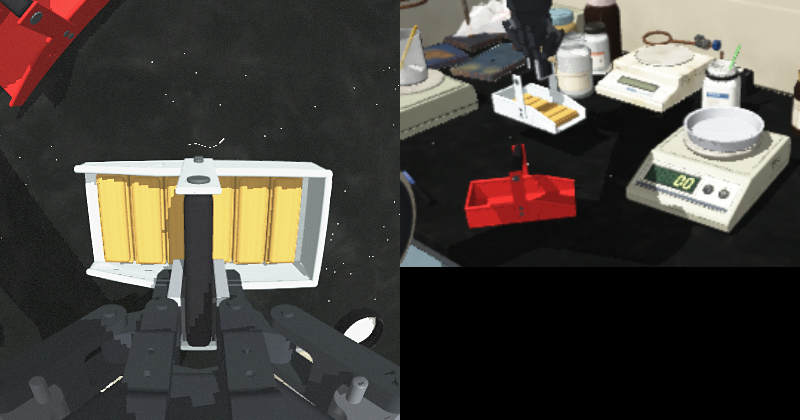

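The tray is gripped level with six bars in view, and the lift reads 7.1 N as expected. The wrist camera sees the bars directly: bar 1's front edge is at column 178 and the lip is near 170. Next I carry it gently over the dish.

>>> {"fn": "send_rows", "kwargs": {"rows": [{"x": -0.03, "y": 0, "z": -0.05, "wx": 0, "wy": 0, "wz": 0, "hand": -1}, {"x": -0.06, "y": 0, "z": -0.1, "wx": 0, "wy": 0, "wz": 0, "hand": -1}, {"x": -0.09, "y": 0, "z": -0.15, "wx": 0, "wy": 0, "wz": 0, "hand": -1}, {"x": -0.1, "y": 0, "z": -0.15, "wx": 0, "wy": 0, "wz": 0, "hand": -1}, {"x": -0.1, "y": 0, "z": -0.15, "wx": 0, "wy": 0, "wz": 0, "hand": -1}, {"x": -0.09, "y": 0, "z": -0.1, "wx": 0, "wy": 0, "wz": 0, "hand": -1}, {"x": -0.06, "y": 0, "z": -0.07, "wx": 0, "wy": 0, "wz": 0, "hand": -1}, {"x": -0.03, "y": 0, "z": -0.04, "wx": 0, "wy": 0, "wz": 0, "hand": -1}, {"x": 0, "y": 0, "z": 0, "wx": 0, "wy": 0, "wz": 0, "hand": -1}, {"x": 0, "y": 0, "z": 0, "wx": 0, "wy": 0, "wz": 0, "hand": -1}]}}

```text
time: 15.6
tool_pos: [0.6005, 0.2596, 0.2493]
tool_rot: [-0.001, -0.002, 1.0, -0.0]
contact_force: [-0.7, -0.1, -7.2]
gripper_width: 0.126
grasp_force: 59.3
```

>>> {"fn": "send_rows", "kwargs": {"rows": [{"x": 0, "y": -0.05, "z": 0, "wx": 0, "wy": 0, "wz": 0, "hand": -1}, {"x": 0, "y": -0.1, "z": 0, "wx": 0, "wy": 0, "wz": 0, "hand": -1}, {"x": 0, "y": -0.14, "z": 0, "wx": 0, "wy": 0, "wz": 0, "hand": -1}, {"x": 0, "y": -0.14, "z": 0, "wx": 0, "wy": 0, "wz": 0, "hand": -1}, {"x": 0, "y": -0.14, "z": 0, "wx": 0, "wy": 0, "wz": 0, "hand": -1}, {"x": 0, "y": -0.14, "z": 0, "wx": 0, "wy": 0, "wz": 0, "hand": -1}, {"x": 0, "y": -0.14, "z": 0, "wx": 0, "wy": 0, "wz": 0, "hand": -1}, {"x": 0, "y": -0.14, "z": 0, "wx": 0, "wy": 0, "wz": 0, "hand": -1}, {"x": 0, "y": -0.14, "z": 0, "wx": 0, "wy": 0, "wz": 0, "hand": -1}, {"x": 0, "y": -0.14, "z": 0, "wx": 0, "wy": 0, "wz": 0, "hand": -1}]}}

```text
time: 16.43
tool_pos: [0.6002, 0.067, 0.2492]
tool_rot: [-0.001, -0.001, 1.0, -0.0]
contact_force: [-0.9, -0.0, -7.3]
gripper_width: 0.128
grasp_force: 59.3
```

>>> {"fn": "send_rows", "kwargs": {"rows": [{"x": 0, "y": -0.14, "z": 0, "wx": 0, "wy": 0, "wz": 0, "hand": -1}, {"x": 0, "y": -0.12, "z": 0, "wx": 0, "wy": 0, "wz": 0, "hand": -1}, {"x": 0, "y": -0.1, "z": 0, "wx": 0, "wy": 0, "wz": 0, "hand": -1}, {"x": 0, "y": -0.07, "z": 0, "wx": 0, "wy": 0, "wz": 0, "hand": -1}, {"x": 0, "y": -0.04, "z": 0, "wx": 0, "wy": 0, "wz": 0, "hand": -1}, {"x": 0, "y": 0, "z": 0, "wx": -0.05, "wy": 0, "wz": 0, "hand": -1}, {"x": 0, "y": 0, "z": 0, "wx": -0.1, "wy": 0, "wz": 0, "hand": -1}, {"x": 0, "y": 0, "z": 0, "wx": -0.1, "wy": 0, "wz": 0, "hand": -1}, {"x": 0, "y": 0, "z": 0, "wx": -0.1, "wy": 0, "wz": 0, "hand": -1}, {"x": 0, "y": 0, "z": 0, "wx": -0.05, "wy": 0, "wz": 0, "hand": -1}]}}

```text
time: 17.27
tool_pos: [0.6014, -0.0025, 0.2497]
tool_rot: [-0.0, -0.001, 0.988, 0.157]
contact_force: [0.6, 0.5, -7.2]
gripper_width: 0.127
grasp_force: 59.4
```

```bash
cat >> h.py <<'E'
DISH=np.array([.6002,-.0716])
def look(name):
    p,R,s=tool();M=R.as_matrix();a=grab_frame("wrist");cv2.imwrite(f"pics/{name}.png",a)
    lip=p+M@np.array([0,-.078,.0647]);tilt=np.degrees(np.arccos(-M[2,2]))
    hsv=cv2.cvtColor(a,cv2.COLOR_BGR2HSV)[200:245,150:400]
    y=((hsv[...,0]>15)&(hsv[...,0]<32)&(hsv[...,1]>100)&(hsv[...,2]>50))
    cols=np.where(y.mean(0)>.4)[0]+150;prof=y.sum(0)
    print("t%.2f"%s["time"],"tilt%.2f"%tilt,"tcp",p.round(4),"lip",lip.round(4),"lip-dish",(lip[:2]-DISH).round(4),"F",s["contact_force"].round(2),"cols",cols.min(),cols.max(),"n",y.sum(),"gw",round(s["gripper_width"],3))
    return a,R
E
python3 - <<'E'
from h import *
a=cv2.imread("pics/w5.png")
look("t1")
hsv=cv2.cvtColor(a,cv2.COLOR_BGR2HSV)[200:245,150:400];y=((hsv[...,0]>15)&(hsv[...,0]<32)&(hsv[...,1]>100)&(hsv[...,2]>50));c=np.where(y.mean(0)>.4)[0]+150;print(c.min(),c.max(),y.sum())
print(manip.state()["joint_pos"])
E
```

```text
t17.27 tilt18.08 tcp [ 0.6014 -0.0025  0.2497] lip [ 0.6015 -0.0565  0.164 ] lip-dish [0.0013 0.0151] F [ 0.59  0.49 -7.15] cols 179 377 n 7618 gw 0.127
180 378 7614
[-0.27053876  0.01165966  1.64845813  0.30329044  1.57057597 -1.85621023]
```

>>> {"fn": "send_rows", "kwargs": {"rows": [{"x": 0, "y": -0.012, "z": 0.036, "wx": 0, "wy": 0, "wz": 0, "hand": -1}, {"x": 0, "y": -0.024, "z": 0.073, "wx": 0, "wy": 0, "wz": 0, "hand": -1}, {"x": 0, "y": -0.024, "z": 0.073, "wx": 0, "wy": 0, "wz": 0, "hand": -1}, {"x": 0, "y": -0.024, "z": 0.073, "wx": 0, "wy": 0, "wz": 0, "hand": -1}, {"x": 0, "y": -0.012, "z": 0.036, "wx": 0, "wy": 0, "wz": 0, "hand": -1}, {"x": 0, "y": 0, "z": 0, "wx": -0.03, "wy": 0, "wz": 0, "hand": -1}, {"x": 0, "y": 0, "z": 0, "wx": -0.04, "wy": 0, "wz": 0, "hand": -1}, {"x": 0, "y": 0, "z": 0, "wx": -0.03, "wy": 0, "wz": 0, "hand": -1}, {"x": 0, "y": 0, "z": 0, "wx": 0, "wy": 0, "wz": 0, "hand": -1}, {"x": 0, "y": 0, "z": 0, "wx": 0, "wy": 0, "wz": 0, "hand": -1}]}}

```text
time: 18.15
tool_pos: [0.602, -0.002, 0.2044]
tool_rot: [-0.0, -0.001, 0.981, 0.195]
contact_force: [-0.1, -0.1, -7.2]
gripper_width: 0.129
grasp_force: 59.4
```

Run:
```python
from h import *
look("t2")
cv2.imwrite("pics/s2.png",grab_frame("scene"))
```

```text
t18.15 tilt22.48 tcp [ 0.602  -0.002   0.2044] lip [ 0.6022 -0.0493  0.1148] lip-dish [0.002  0.0223] F [-0.11 -0.11 -7.23] cols 179 377 n 7618 gw 0.129
```

>>> {"fn": "send_rows", "kwargs": {"rows": [{"x": 0, "y": 0, "z": 0, "wx": -0.04, "wy": 0, "wz": 0, "hand": -1}, {"x": 0, "y": 0, "z": 0, "wx": -0.006, "wy": 0, "wz": 0, "hand": -1}, {"x": 0, "y": 0, "z": 0, "wx": -0.006, "wy": 0, "wz": 0, "hand": -1}, {"x": 0, "y": 0, "z": 0, "wx": -0.006, "wy": 0, "wz": 0, "hand": -1}, {"x": 0, "y": 0, "z": 0, "wx": -0.006, "wy": 0, "wz": 0, "hand": -1}, {"x": 0, "y": 0, "z": 0, "wx": -0.006, "wy": 0, "wz": 0, "hand": -1}, {"x": 0, "y": 0, "z": 0, "wx": -0.006, "wy": 0, "wz": 0, "hand": -1}, {"x": 0, "y": 0, "z": 0, "wx": -0.006, "wy": 0, "wz": 0, "hand": -1}, {"x": 0, "y": 0, "z": 0, "wx": -0.006, "wy": 0, "wz": 0, "hand": -1}, {"x": 0, "y": 0, "z": 0, "wx": 0.1, "wy": 0, "wz": 0, "hand": -1}]}}

```text
time: 19.08
tool_pos: [0.6011, -0.0033, 0.2022]
tool_rot: [-0.002, 0.0, 0.982, 0.19]
contact_force: [-2.0, -1.5, -8.8]
gripper_width: 0.123
grasp_force: 59.4
```

```bash
python3 -c "
from h import *
look('t3')"
```

```text
t19.08 tilt21.93 tcp [ 0.6011 -0.0033  0.2022] lip [ 0.6008 -0.0515  0.1131] lip-dish [0.0006 0.0201] F [-1.96 -1.45 -8.79] cols 174 377 n 7590 gw 0.123
```

```bash
cat >> h.py <<'E'
from scipy.signal import find_peaks
def bars(name):
    g=cv2.cvtColor(cv2.imread(f"pics/{name}.png"),cv2.COLOR_BGR2HSV)[205:240,140:400]
    y=((g[...,0]>15)&(g[...,0]<32)&(g[...,1]>100)&(g[...,2]>50))
    pr=y.mean(0);v=g[...,2].mean(0)
    pk=find_peaks(-v,prominence=12)[0]+140
    runs=[];on=False
    for i,b in enumerate(np.r_[pr>.4,False]):
        if b and not on: s=i;on=True
        if not b and on: runs.append((s+140,i+139));on=False
    print(name,"dark",pk.tolist(),"runs",runs)
E
python3 -c "
from h import *
for n in('w5','t1','t2','t3'):bars(n)"
```

```text
w5 dark [181, 207, 211, 241, 245, 248, 264, 314, 318, 347, 351, 396] runs [(180, 263), (293, 378)]
t1 dark [180, 211, 240, 245, 265, 313, 317, 347, 351, 378, 397] runs [(179, 244), (246, 263), (293, 377)]
t2 dark [166, 178, 206, 210, 232, 245, 247, 265, 313, 317, 347, 376, 397] runs [(179, 263), (293, 377)]
t3 dark [166, 173, 206, 233, 236, 243, 265, 312, 316, 346, 374, 397] runs [(174, 240), (243, 263), (293, 310), (312, 376)]
```

Some creep now: the front bar moved about 3 mm and the rear ones about 1 mm, so slip starts near 26°. Now short pulses.

>>> {"fn": "send_rows", "kwargs": {"rows": [{"x": 0, "y": 0, "z": 0, "wx": -0.113, "wy": 0, "wz": 0, "hand": -1}, {"x": 0, "y": 0, "z": 0, "wx": 0, "wy": 0, "wz": 0, "hand": -1}, {"x": 0, "y": 0, "z": 0, "wx": 0, "wy": 0, "wz": 0, "hand": -1}, {"x": 0, "y": 0, "z": 0, "wx": 0, "wy": 0, "wz": 0, "hand": -1}, {"x": 0, "y": 0, "z": 0, "wx": 0, "wy": 0, "wz": 0, "hand": -1}, {"x": 0, "y": 0, "z": 0, "wx": 0.113, "wy": 0, "wz": 0, "hand": -1}, {"x": 0, "y": 0, "z": 0, "wx": 0, "wy": 0, "wz": 0, "hand": -1}, {"x": 0, "y": 0, "z": 0, "wx": 0, "wy": 0, "wz": 0, "hand": -1}, {"x": 0, "y": 0, "z": 0, "wx": 0, "wy": 0, "wz": 0, "hand": -1}, {"x": 0, "y": 0, "z": 0, "wx": 0, "wy": 0, "wz": 0, "hand": -1}]}}

```text
time: 19.97
tool_pos: [0.6017, -0.0015, 0.2041]
tool_rot: [-0.0, -0.002, 0.982, 0.191]
contact_force: [0.2, -0.0, -6.1]
gripper_width: 0.128
grasp_force: 59.8
```

```bash
python3 -c "
from h import *
look('t4');bars('t4')"
```

```text
t19.97 tilt22.02 tcp [ 0.6017 -0.0015  0.2041] lip [ 0.6019 -0.0496  0.1149] lip-dish [0.0017 0.022 ] F [ 0.18 -0.   -6.13] cols 150 352 n 5588 gw 0.128
t4 dark [155, 162, 202, 224, 255, 264, 320, 325, 396] runs [(140, 154), (164, 168), (170, 203), (223, 255), (293, 310), (320, 352)]
```

```bash
cat >> h.py <<'E'
def fproj(c,X):
    p=X@c["R"].T+c["t"];r=np.linalg.norm(p[...,:2],axis=-1);th=np.arctan2(r,p[...,2]);K=c["camera_matrix"]
    return p[...,:2]/r[...,None]*th[...,None]*K[0,0]+K[:2,2]
def yel(a):
    h=cv2.cvtColor(a,cv2.COLOR_BGR2HSV);return((h[...,0]>13)&(h[...,0]<34)&(h[...,1]>90)&(h[...,2]>40))
def samp(a,uv):return cv2.remap(a,uv[...,0].astype(np.float32),uv[...,1].astype(np.float32),cv2.INTER_LINEAR)
def report(name):
    p,R,s=tool();M=R.as_matrix();c=calibration("wrist");a=grab_frame("wrist");cv2.imwrite(f"pics/{name}.png",a)
    F=[]
    o=p+M@[0,0,.0677]; A=np.c_[-M[:,1],-M[:,0],-M[:,2]]   # tray axes: x=-tool y, y=+world x
    xs=np.arange(100,-82,-2.)/1e3
    G=np.array([[o+A@[x,y,.017] for x in xs] for y in(-.028,-.022,-.016)])
    v=samp(a,fproj(c,G));k=yel(v).sum(0);val=v.max(2).mean(0)
    print(name,"tray x 100..-80:", "".join("#" if q>1 else "." for q in k));print("V"," ".join("%d"%(x/10) for x in val))
    t=np.arange(-64,65,6.)/1e3
    D=np.array([[[DISH[0]+x,DISH[1]+y,.093] for y in -t] for x in -t])   # image up=+x, left=+y
    for n in("scene","wrist"):
        im=grab_frame(n);F.append(manip.state()["contact_force"][2])
        if n=="scene":
            cc=calibration(n);uv=proj(cc,D.reshape(-1,3)).reshape(*D.shape[:2],2);cv2.imwrite(f"pics/{name}s.png",im)
        else: uv=fproj(c,D)
        print(n);print("\n".join("".join("#" if q else "." for q in r) for r in yel(samp(im,uv))))
    print("F",np.round(F,2),s["contact_force"].round(2),"tilt",np.degrees(np.arccos(-M[2,2])).round(2))
E
python3 -c "
from h import *
report('r1')"
```

```text
r1 tray x 100..-80: ##########...##.###########......###########...........######...###########................
V 13 14 14 14 14 14 14 14 14 11 13 13 13 13 14 17 15 21 22 23 23 23 23 23 22 23 16 22 22 22 22 17 17 13 16 17 14 14 14 14 14 17 15 18 21 21 8 5 6 6 6 6 5 6 6 14 21 23 23 23 22 21 16 17 10 15 18 23 22 23 23 23 22 23 23 22 16 17 17 17 17 17 17 17 17 16 12 12 12 12 12
scene
##....................
##....................
##....................
##....................
##....................
##..##................
##..###...............
.#..####.##...........
....#########.........
.....#########........
....##########........
.....#########........
....##########........
....##########........
....##########........
.....#########........
.....#########........
......#########.......
.......#######........
........#..###........
......................
......................
wrist
......................
......................
......................
......................
...##.................
...####...............
...####...............
...#####.####.........
...#####.####.........
...#####.####.........
...#####.####.........
...#####.####.........
...#####.####.........
...#####.####.........
...#####.####.........
...#####.####.........
.....###.####.........
.........####.........
......................
......................
......................
......................
F [-6.43 -6.61] [-0.1  -0.4  -5.37] tilt 22.01
```

Run:
```python
from h import *
F=[]
for i in range(10):
    b=grab_frame("top" if i%2 else "wrist");F.append(manip.state()["contact_force"][2])
    if i==1: cv2.imwrite("pics/topx.png",b)
    if i==0: a=b
print("F",np.mean(F).round(2),np.std(F).round(2))
g=yel(a)[180:330:4,100:300:2];V=a.max(2)[180:330:4,100:300:2]
print("wrist crop u100-300/2 v180-330/4")
for r,q in zip(g,V):print("".join("#" if k else ("+" if z>170 else "-" if z>90 else ".") for k,z in zip(r,q)))
```

```text
F -5.97 0.59
wrist crop u100-300/2 v180-330/4
----------###############-----###+################-+++++++++-#################+-+++-..----------++++
-----------##############-----###+#################+++++++++-#################++++++++++++++++++++++
-----------##############------##+#################+++++++++-#################++++++++++++++++++++++
-----------###############-----##-#################-++++++++-#################++++++++++++++++++++++
------------##############-----##--################+++---++++#################+---..............####
------------##############-----###-################+++++++--+#################++++...............###
------------##############-----###+################+++++++-++#################++++...............###
-------------##############-----##+#################++++++-++#################++++...............###
-------------##############-----##+#################+++++++++-################++++...............###
-------------##############-----##--################++++-++++-################++++...............###
--------------#############-----###+########
[... 2083 characters left out ...]
.........................................................................++..................-
....................................................................................................
....................................................................................................
....................................................................................................
....................................................................................................
....................................................................................................
....................................................................................................
```

Two bars have dropped: one lies flat mid-dish, one sits just under the lip, and the force drop agrees. The four bars left are centred at tray x = 58, 24, -10 and -38 mm. I shift the lip 10 mm further over the dish, then give a shorter pulse to release only bar 3.

>>> {"fn": "send_rows", "kwargs": {"rows": [{"x": 0, "y": -0.02, "z": -0.008, "wx": 0, "wy": 0, "wz": 0, "hand": -1}, {"x": 0, "y": -0.02, "z": -0.008, "wx": 0, "wy": 0, "wz": 0, "hand": -1}, {"x": 0, "y": -0.02, "z": -0.008, "wx": 0, "wy": 0, "wz": 0, "hand": -1}, {"x": 0, "y": 0, "z": 0, "wx": -0.113, "wy": 0, "wz": 0, "hand": -1}, {"x": 0, "y": 0, "z": 0, "wx": 0, "wy": 0, "wz": 0, "hand": -1}, {"x": 0, "y": 0, "z": 0, "wx": 0, "wy": 0, "wz": 0, "hand": -1}, {"x": 0, "y": 0, "z": 0, "wx": 0, "wy": 0, "wz": 0, "hand": -1}, {"x": 0, "y": 0, "z": 0, "wx": 0.113, "wy": 0, "wz": 0, "hand": -1}, {"x": 0, "y": 0, "z": 0, "wx": 0, "wy": 0, "wz": 0, "hand": -1}, {"x": 0, "y": 0, "z": 0, "wx": 0, "wy": 0, "wz": 0, "hand": -1}]}}

```text
time: 21.5
tool_pos: [0.6023, -0.01, 0.2056]
tool_rot: [0.001, -0.003, 0.982, 0.191]
contact_force: [0.2, -0.3, -5.3]
gripper_width: 0.123
grasp_force: 60.0
```

```bash
cat > r.py <<'E'
import sys
from h import *
look(sys.argv[1]);report(sys.argv[1])
g=cv2.imread(f"pics/{sys.argv[1]}.png");y=yel(g)[180:290:6,60:300:2];V=g.max(2)[180:290:6,60:300:2]
for r,q in zip(y,V):print("".join("#" if k else ("+" if z>170 else "-" if z>90 else ".") for k,z in zip(r,q)))
E
python3 r.py r2
```

```text
t21.50 tilt22.01 tcp [ 0.6023 -0.01    0.2056] lip [ 0.6028 -0.0581  0.1164] lip-dish [0.0026 0.0135] F [ 0.25 -0.29 -5.27] cols 150 325 n 5044 gw 0.123
r2 tray x 100..-80: ....#####################...........##########..........##########.........................
V 13 13 13 12 13 13 14 14 13 13 14 14 13 12 13 13 13 15 17 19 22 23 21 23 15 24 21 22 21 21 20 19 19 19 16 16 12 13 13 13 14 17 16 18 20 19 7 5 6 6 6 6 6 6 5 8 12 19 22 22 22 22 22 22 23 22 21 21 21 21 21 21 21 21 21 19 16 16 16 16 16 16 16 16 16 14 12 12 11 12 12
scene
####..................
#######...............
########..............
########..............
#########.............
####.#####............
..########............
...#.#######..........
....#########.........
....##########........
.....#########........
.....#########........
.....#########........
.....#########........
....##########........
.....#########........
.....#########........
......#########.......
.......#######........
........#..###........
......................
......................
wrist
......................
......................
......
[... 2099 characters left out ...]
------------------------------##############-++++++-++++++-++-################.............####
...----.-----------------------------------------+------++++++++++++++---------------+++-++++--+------...............-++
....-------------------------------------------+++++-+++++++++++++++++++----------------+++.....+++---...............-++
.....------------------------------------------++---------+++++++++++++++++--------------.......+++++-................++
.......----------------------------------------+++++++++++--+----......----+----+-------.......-+++++.................++
........---------------.-----------------------++++++++++++....................................++++++.................-+
```

Bar 3 has left the tray: three bars remain at x = 63, 17 and -20 mm, and the force is down by about three bars. Now I level the tray while raising the lip.

>>> {"fn": "send_rows", "kwargs": {"rows": [{"x": 0, "y": 0, "z": 0, "wx": 0.04, "wy": 0, "wz": 0, "hand": -1}, {"x": 0, "y": 0.005, "z": 0, "wx": 0.05, "wy": 0, "wz": 0, "hand": -1}, {"x": 0, "y": 0.015, "z": 0, "wx": 0.05, "wy": 0, "wz": 0, "hand": -1}, {"x": 0, "y": 0.02, "z": -0.01, "wx": 0.05, "wy": 0, "wz": 0, "hand": -1}, {"x": 0, "y": 0.025, "z": -0.02, "wx": 0.05, "wy": 0, "wz": 0, "hand": -1}, {"x": 0, "y": 0.025, "z": -0.02, "wx": 0.05, "wy": 0, "wz": 0, "hand": -1}, {"x": 0, "y": 0.025, "z": -0.03, "wx": 0.05, "wy": 0, "wz": 0, "hand": -1}, {"x": 0, "y": 0.02, "z": -0.03, "wx": 0.05, "wy": 0, "wz": 0, "hand": -1}, {"x": 0, "y": 0.01, "z": -0.02, "wx": 0.05, "wy": 0, "wz": 0, "hand": -1}, {"x": 0, "y": 0, "z": 0, "wx": 0.04, "wy": 0, "wz": 0, "hand": -1}]}}

```text
time: 22.53
tool_pos: [0.6019, 0.0074, 0.2285]
tool_rot: [0.0, -0.002, 1.0, 0.003]
contact_force: [0.1, -0.5, -3.6]
gripper_width: 0.124
grasp_force: 59.9
```

```bash
python3 r.py r3
```

```text
t22.53 tilt0.37 tcp [0.6019 0.0074 0.2285] lip [ 0.6022 -0.0702  0.1633] lip-dish [0.002  0.0014] F [ 0.09 -0.48 -3.57] cols 164 325 n 4382 gw 0.124
r3 tray x 100..-80: .............###########............##########.........###########.........................
V 20 14 14 14 14 19 22 22 22 22 22 22 22 11 12 12 13 12 12 12 12 12 11 10 12 15 15 15 15 15 15 15 15 15 15 15 11 12 12 12 13 13 12 12 12 12 6 4 4 4 5 5 5 4 4 8 12 19 22 22 22 22 22 22 22 19 24 21 21 21 21 24 24 24 24 24 24 22 22 22 22 23 23 15 15 21 10 10 10 10 11
scene
......................
....#.................
....##................
....###...............
....####..............
....#####.............
....#####.............
....#########.........
....#########.........
....##########........
....##########........
....##########........
....##########........
....##########........
....##########........
.....#########........
.....#########........
......#########.......
.......#######........
........#..###........
......................
......................
wrist
......................
#####.....######......
#####.....
[... 2094 characters left out ...]
............+++++++++++++++++-##############------------------################.............####
.........................................................---------------------------------------------................--
......................................................-------------------------------------.....------................--
..........................................................-------------------------------.......-----.................--
........................................................................----------------.......------.................--
.------------..................................................................................------.................--
```

Tray is level with bars 4-6 well inside (fronts at 74, 28 and about -8 mm). Carry it back to its old spot.

>>> {"fn": "send_rows", "kwargs": {"rows": [{"x": 0, "y": 0.04, "z": 0, "wx": 0.008, "wy": 0, "wz": 0, "hand": -1}, {"x": 0.04, "y": 0.1, "z": 0, "wx": 0, "wy": 0, "wz": 0, "hand": -1}, {"x": 0.07, "y": 0.14, "z": 0, "wx": 0, "wy": 0, "wz": 0, "hand": -1}, {"x": 0.08, "y": 0.14, "z": 0, "wx": 0, "wy": 0, "wz": 0, "hand": -1}, {"x": 0.08, "y": 0.14, "z": 0, "wx": 0, "wy": 0, "wz": 0, "hand": -1}, {"x": 0.08, "y": 0.14, "z": 0, "wx": 0, "wy": 0, "wz": 0, "hand": -1}, {"x": 0.08, "y": 0.14, "z": 0, "wx": 0, "wy": 0, "wz": 0, "hand": -1}, {"x": 0.07, "y": 0.14, "z": 0, "wx": 0, "wy": 0, "wz": 0, "hand": -1}, {"x": 0.05, "y": 0.14, "z": 0, "wx": 0, "wy": 0, "wz": 0, "hand": -1}, {"x": 0.02, "y": 0.14, "z": 0, "wx": 0, "wy": 0, "wz": 0, "hand": -1}]}}

```text
time: 23.57
tool_pos: [0.5137, 0.1975, 0.2277]
tool_rot: [-0.001, -0.002, 1.0, 0.001]
contact_force: [1.0, -0.0, -4.3]
gripper_width: 0.127
grasp_force: 59.9
```

>>> {"fn": "send_rows", "kwargs": {"rows": [{"x": 0, "y": 0.14, "z": 0, "wx": 0, "wy": 0, "wz": 0, "hand": -1}, {"x": 0, "y": 0.12, "z": 0, "wx": 0, "wy": 0, "wz": 0, "hand": -1}, {"x": 0, "y": 0.08, "z": 0.05, "wx": 0, "wy": 0, "wz": 0, "hand": -1}, {"x": 0, "y": 0.05, "z": 0.1, "wx": 0, "wy": 0, "wz": 0, "hand": -1}, {"x": 0, "y": 0.03, "z": 0.15, "wx": 0, "wy": 0, "wz": 0, "hand": -1}, {"x": 0, "y": 0, "z": 0.2, "wx": 0, "wy": 0, "wz": 0, "hand": -1}, {"x": 0, "y": 0, "z": 0.2, "wx": 0, "wy": 0, "wz": 0, "hand": -1}, {"x": 0, "y": 0, "z": 0.15, "wx": 0, "wy": 0, "wz": 0, "hand": -1}, {"x": 0, "y": 0, "z": 0.08, "wx": 0, "wy": 0, "wz": 0, "hand": -1}, {"x": 0, "y": 0, "z": 0.02, "wx": 0, "wy": 0, "wz": 0, "hand": -1}]}}

```text
time: 24.4
tool_pos: [0.5128, 0.258, 0.0815]
tool_rot: [-0.003, -0.002, 1.0, -0.001]
contact_force: [0.2, 0.0, -5.1]
gripper_width: 0.123
grasp_force: 59.9
```

```bash
python3 -c "
from h import *
a,R=look('r4');print(R.as_matrix())"
```

```text
t24.40 tilt0.39 tcp [0.5128 0.258  0.0815] lip [0.5126 0.1798 0.017 ] lip-dish [-0.0876  0.2514] F [ 0.21  0.01 -5.13] cols 162 325 n 4418 gw 0.123
[[-0.99997409 -0.00315804 -0.00646851]
 [-0.00314527  0.99999309 -0.00198373]
 [ 0.00647473 -0.00196334 -0.99997711]]
```

>>> {"fn": "send_rows", "kwargs": {"rows": [{"x": 0, "y": 0, "z": 0.03, "wx": 0, "wy": 0, "wz": 0, "hand": -1}, {"x": 0, "y": 0, "z": 0.02, "wx": 0, "wy": 0, "wz": 0, "hand": -1}, {"x": 0, "y": 0, "z": 0.015, "wx": 0, "wy": 0, "wz": 0, "hand": -1}, {"x": 0, "y": 0, "z": 0.008, "wx": 0, "wy": 0, "wz": 0, "hand": -1}, {"x": 0, "y": 0, "z": 0.006, "wx": 0, "wy": 0, "wz": 0, "hand": -1}, {"x": 0, "y": 0, "z": 0.004, "wx": 0, "wy": 0, "wz": 0, "hand": -1}, {"x": 0, "y": 0, "z": 0.004, "wx": 0, "wy": 0, "wz": 0, "hand": -1}, {"x": 0, "y": 0, "z": 0.002, "wx": 0, "wy": 0, "wz": 0, "hand": -1}, {"x": 0, "y": 0, "z": 0, "wx": 0, "wy": 0, "wz": 0, "hand": -1}, {"x": 0, "y": 0, "z": 0, "wx": 0, "wy": 0, "wz": 0, "hand": -1}]}}

```text
time: 25.28
tool_pos: [0.5155, 0.2587, 0.0721]
tool_rot: [0.0, -0.002, 1.0, 0.0]
contact_force: [-0.5, 0.7, -4.6]
gripper_width: 0.128
grasp_force: 59.9
```

>>> {"fn": "send_rows", "kwargs": {"rows": [{"x": 0, "y": 0, "z": 0.006, "wx": 0, "wy": 0, "wz": 0, "hand": -1}, {"x": 0, "y": 0, "z": 0.006, "wx": 0, "wy": 0, "wz": 0, "hand": -1}, {"x": 0, "y": 0, "z": 0.006, "wx": 0, "wy": 0, "wz": 0, "hand": -1}, {"x": 0, "y": 0, "z": 0.006, "wx": 0, "wy": 0, "wz": 0, "hand": -1}, {"x": 0, "y": 0, "z": 0.004, "wx": 0, "wy": 0, "wz": 0, "hand": -1}, {"x": 0, "y": 0, "z": 0, "wx": 0, "wy": 0, "wz": 0, "hand": -1}, {"x": 0, "y": 0, "z": 0, "wx": 0, "wy": 0, "wz": 0, "hand": -1}, {"x": 0, "y": 0, "z": 0, "wx": 0, "wy": 0, "wz": 0, "hand": -1}, {"x": 0, "y": 0, "z": 0, "wx": 0, "wy": 0, "wz": 0, "hand": -1}, {"x": 0, "y": 0, "z": 0, "wx": 0, "wy": 0, "wz": 0, "hand": -1}]}}

```text
time: 26.12
tool_pos: [0.5158, 0.2587, 0.0699]
tool_rot: [0.0, -0.002, 1.0, -0.0]
contact_force: [-5.6, -1.6, 6.8]
gripper_width: 0.132
grasp_force: 61.6
```

The tray is on the bench (TCP z 0.070, bench pushing back). Relieve slightly, open, and lift off.

>>> {"fn": "send_rows", "kwargs": {"rows": [{"x": 0, "y": 0, "z": -0.003, "wx": 0, "wy": 0, "wz": 0, "hand": -1}, {"x": 0, "y": 0, "z": 0, "wx": 0, "wy": 0, "wz": 0, "hand": -0.5}, {"x": 0, "y": 0, "z": 0, "wx": 0, "wy": 0, "wz": 0, "hand": 0}, {"x": 0, "y": 0, "z": 0, "wx": 0, "wy": 0, "wz": 0, "hand": 0.6}, {"x": 0, "y": 0, "z": 0, "wx": 0, "wy": 0, "wz": 0, "hand": 1}, {"x": 0, "y": 0, "z": 0, "wx": 0, "wy": 0, "wz": 0, "hand": 1}, {"x": 0, "y": 0, "z": 0, "wx": 0, "wy": 0, "wz": 0, "hand": 1}, {"x": 0, "y": 0, "z": 0, "wx": 0, "wy": 0, "wz": 0, "hand": 1}, {"x": 0, "y": 0, "z": 0, "wx": 0, "wy": 0, "wz": 0, "hand": 1}, {"x": 0, "y": 0, "z": 0, "wx": 0, "wy": 0, "wz": 0, "hand": 1}]}}

```text
time: 26.95
tool_pos: [0.5154, 0.2586, 0.0682]
tool_rot: [-0.0, -0.002, 1.0, 0.0]
contact_force: [-0.4, 1.0, -0.4]
gripper_width: 1.001
grasp_force: 0.0
```

>>> {"fn": "send_rows", "kwargs": {"rows": [{"x": 0, "y": 0, "z": -0.05, "wx": 0, "wy": 0, "wz": 0, "hand": 1}, {"x": 0, "y": 0, "z": -0.15, "wx": 0, "wy": 0, "wz": 0, "hand": 1}, {"x": 0, "y": 0, "z": -0.2, "wx": 0, "wy": 0, "wz": 0, "hand": 1}, {"x": 0, "y": 0, "z": -0.2, "wx": 0, "wy": 0, "wz": 0, "hand": 1}, {"x": 0, "y": 0, "z": -0.2, "wx": 0, "wy": 0, "wz": 0, "hand": 1}, {"x": 0, "y": 0, "z": -0.2, "wx": 0, "wy": 0, "wz": 0, "hand": 1}, {"x": 0.2, "y": 0, "z": 0, "wx": 0, "wy": 0, "wz": 0, "hand": 1}, {"x": 0.2, "y": 0, "z": 0, "wx": 0, "wy": 0, "wz": 0, "hand": 1}, {"x": 0.2, "y": 0, "z": 0, "wx": 0, "wy": 0, "wz": 0, "hand": 1}, {"x": 0, "y": 0, "z": 0, "wx": 0, "wy": 0, "wz": 0, "hand": 1}]}}

```text
time: 27.78
tool_pos: [0.4215, 0.2584, 0.2183]
tool_rot: [-0.001, -0.003, 1.0, 0.0]
contact_force: [0.6, 0.3, -1.1]
gripper_width: 1.004
grasp_force: 0.0
```

Run:
```python
from h import *
p,R,s=tool();print(p,s["time"],s["contact_force"])
a=grab_frame("scene");b=grab_frame("top");w=grab_frame("wrist");cv2.imwrite("pics/fs.png",a);cv2.imwrite("pics/ft.png",b);cv2.imwrite("pics/fw.png",w)
def asc(im,y0,y1,x0,x1,f):
    q=cv2.resize(im[y0:y1,x0:x1],None,fx=f,fy=f*.5);k=yel(q);V=q.max(2)
    for r,t in zip(k,V):print("".join("#" if m else("+" if z>170 else "-" if z>90 else ".") for m,z in zip(r,t)))
print("top dish");asc(b,178,228,278,336,2)
print("scene dish");asc(a,178,222,266,332,1.6)
print("scene tray");asc(a,160,225,135,215,1.4)
```

```text
[0.42152502 0.25842589 0.21827977] 27.7833 [ 0.56615913  0.2848637  -1.07946885]
top dish
....................................................................................................................
..............................................................................................-----------------.....
.................................................................---------------------------++++++++++++++++++---...
.....................---------------------------------------------------------------+++++++++++++++++++++++++++--...
-------------++++++++++++++++++++-----------++++++++++++++++++++++++++-----------------+++++++++++++++++++++++++--..
+++++++++++++++++++++++++++++++--------++++++++++++++++++++++++++++++++++++-------------++++++++++++++++++++++++--..
++++++++++++++++++++++++++++++++--+++++++++++++++++++++++++++++++++++++++++++++++---------+++++++++++++++++++++++-..
++++++++++++++++++++++++++++++++++++++++++++++++++++++++++++++++++++++++++++++++++++--------+++++++++++++++++++++-..
++++++++++++++++++++++++++++++++++++++++++++++++++++++++++++++++++++++++++
[... 13104 characters left out ...]
......................
........................................--......................--++++++++--#-..................................
.......................................----..........................---++--....................................
.......................................----+-...................................................................
.......................................-++--....................................................................
.......................................-++--....................................................................
.......................................-+++-....................................................................
```

```bash
python3 -c "
from plant import job_done
print(job_done())"
```

```text
the job is handed in; nothing more can be done
None
```

The job is handed in, but no verdict came back: by position and force readings the tare key was fully pressed, bars 1–3 lie in the dish on its pan, and the tray stands released on the bench with bars 4–6.

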